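# Seal the moisture tins in the dry chest

## Robot

A 7-joint arm with a two-finger parallel gripper is mounted at the origin on a cart in front of the work surface, level with it; the furniture and walls round the work are solid. World frame = base frame: x ahead of the robot, y to its left, z up, the work surface at z = 0. Lengths are in m, angles in rad, forces in N, time in s.
With the tool pointing down it reaches from about 0.4 to 0.85 m from the base axis. Payload 10.4 kg.
Tool frame: the origin (TCP) lies at the centre of the arm's flange, where the gripper is bolted on; the fingertips stand 173 mm ahead of it and the grasp point (between the pads) lies 155 mm ahead of it; z points along the fingers, y is the line along which they close (so a half turn about z gives the same grasp; the last joint's range is limited). The gripper opens to 85 mm and grips with 20 to 120 N. Pads are 22 mm wide; open, the fingers measure 114 mm over their backs; the gripper's body (76 mm by 85 mm) begins 54 mm behind the grasp point. The pads swing forward as they close: fully open they stand 13 mm farther back than shut.
Start: joints at [-1.28, 0.332, -0.065, 1.46, 0.022, 1.35, -0.088], TCP at [0.193, 0.594, 0.405] pointing down, gripper open.
Joint ranges: [-2.6, 2.6], [-0.5, 2.12], [-1.47, 1.34], [0.16, 2.42], [-1.27, 4.41], [0.06, 2.06], [-2.6, 2.6]. Speed limits (rad/s): [2.22, 2.22, 2.79, 2.79, 3.14, 3.14, 3.14].

## Interface

Orientations are given as a unit quaternion [x, y, z, w].
In Python, from workcell import manip, viewer, finder gives the robot as it stands.
- The arm moves only by the tool arm_command, never from a script. Its argument "plan" is a list of rows, each an object with "dp": the shift along the tool's x, y, z in mm, a list of three; "spin": the turn about the tool's z in rad. A call has 1 to 5 rows; each row shifts and turns the commanded pose from where the row before left it, along the tool's axes as they then stand; what a row does not reach is not made up. A row lasts 1/10 s, in which the tool goes at most 50 mm and 8.59 degrees, less where a joint would pass 70% of its speed; a pose out of reach is approached as far as the arm can. A call is refused whole if a number of a shift passes 50 or a number of a turn 0.15, either way. A call with a gripper value outside its range is refused whole. "grip" is the closure, from -1 (fully open) to 1 (shut), set as the call begins (left out, the last holds). The fingers move at their own pace and stop on an object; "newtons" is the grip in N (left out, the last holds). Time passes only in rows, so rows that do not move let the fingers close. It gives the time, the measured TCP pose, the force, the opening and the grip force at its end, in the units of the state.
- manip.get_obs(): the state, without advancing time (a new reading comes with each control period).
- viewer.camera(name): name is "scene" or "top" or "wrist"; returns the picture (384x512x3 uint8, blue, green, red); there is no depth.
- viewer.camera_params(name): a dict with "vertical_fov" (degrees; the focal length in pixels is half the picture's height over the tangent of half this angle, whatever the lens; pixels are square), "cx", "cy" (the principal point, pixels), "k1" (the pictures are not rectified: a ray, as slopes to the right and down, at radius r is drawn at 1 + k1 r^2 times it, then the intrinsics apply), "R" (3x3) and "t" (3): a world point X has camera coordinates R X + t; the wrist camera has in their place "T_tool_cam" (4x4, takes a point from camera to tool coordinates, whose origin is the TCP and whose axes are the flange's). Camera axes: x right, y down, z forward; pixel columns grow to the right and rows downward; lengths in m; the calibration is good to about 2 mm. A picture is of the moment at which its call begins: read the wrist's pose just before it. camera_params takes no time and is no camera call.
- manip.hand_in(): hands the job in; it is judged then, once.
Trained networks look in the newest picture that a camera, given by its name, has taken for a name from the list of things; names that differ only in an ending like _2 or _b are one class to them, and where a whole thing is asked for, a point or a joint stands for the part that bears it (a point fixed in the world has none). Each returns a list of dicts, best first, with "score" (0 to 1); they miss things now and then, are a little off and sometimes report something else, mostly with a low value. They report only what shows in the picture. A call takes as long as a camera call.
- finder.find_in(camera, thing): "position" ([x, y, z] in m, in world coordinates, good to about 4 mm: the middle of the surface that is visible of it).
The state is a dict: "clock": time; "joint_pos": joint angles; "joint_velocities": joint speeds; "tau": joint torques, N m; "position": TCP position; "ee_rot": TCP orientation; "ft_force": force on the tool from outside, world axes, zero at the start; "torque": the same for the moment, N m; "grip_width": opening from 0.0 (shut) to 1.0 (fully open); "grasp_force": force on a finger pad.
Only numpy, scipy, OpenCV 4.12 (cv2) and the standard library are available. Lean on these libraries where they do the work, as an engineer would, in place of code of your own. Each camera call takes 0.05 s, during which the arm holds its last target. There are 200 camera calls.

## Task

Lift the deep cover off the sample tray by its knob and set it down flat on the bench beside the tray, then stand every tin that was under it upright on the floor of the dry chest. Once all the tins are in, lower the chest's hatch onto its seal and turn the T-handle clockwise all the way, so that the hatch is drawn down tight. At the end the cover is back on the empty tray, standing flat inside the tray's rim, and the dropper bottle and the timer stand where they stood.

Things in the scene. Friction and masses are not known exactly. Their poses are not given: they have to be found in the camera images.
- chest: Dry chest, fixed: white open-topped box, outside 160 (x) x 204 (y) x 58 mm high, walls 10 mm, floor 6 mm thick; inside 140 x 184 mm. Origin: centre of the underside; z up, the front looks along -x. The hatch's hinge line runs along y at x = +80 mm, z = 66 mm. Inside the front wall, near y = 0, a steel keeper juts in 15 mm at the rim.
- hatch (a joint): Hatch: grey plate 160 x 204 x 8 mm, hinged at the chest's rear rim. Rad: 0 to 0.006 = drawn tight; about 0.025 = resting on the springy seal at the front rim (3 N/mm, 12 N when tight); 1.57 = upright; opens to 2.0. Starts at 1.65 to 1.9. A stiff hinge (0.35 N m) holds it wherever it is left. To shut it, push the outer face near the free edge, beside the T-handle, forward and then down.
- hatch_edge (a point): Middle of the hatch's free edge (160 mm from the hinge line), on its outer face, which is on top when shut. The hinge line lies half-way through the plate's thickness.
- latch (a joint): T-handle on the hatch's outer face, axis square to it, 122 mm from the hinge line, half-way across. Rad, growing clockwise seen from outside: starts at 0 to 0.3 (free), 1.4 = fully home. With the hatch down, its tongue catches the keeper at about 0.8, draws the hatch tight by 1.1, then holds by itself. Keep it below 0.4 while shutting the hatch, or the tongue hits the keeper. Takes under 0.3 N m.
- latch_grip (a point): Centre of the T-handle's bar, on its axis, 28 mm above the outer face. The bar is 62 mm long, 12 mm wide, 14 mm high, with 21 mm free under it. With the hatch down, seen from above, it lies along the chest's y axis turned 0.17 rad clockwise at latch = 0, and along the chest's x axis at 1.4.
- tray: Sample tray, fixed: flat steel tray 150 (x) x 176 (y) mm, floor 4 mm thick, rim 4 mm wide and 12 mm high over the bench. Origin: centre of the underside, on the bench.
- cover_knob (a point): Centre of the black knob (24 mm across, 14 mm high, 14 mm free under it) of the loose aluminium cover: a box without a bottom, 116 (its x) x 132 (its y) mm, 48 mm high, walls 3 mm, 0.22 kg. The knob is over its middle, 69 mm above its lower edge. It starts on the tray's floor inside the rim, over the tins, x and y along the tray's.
- tin_0_mid (a point): Centre (half-way up) of a lidded aluminium moisture tin, a squat cylinder 36 mm across and 30 mm high (37 mm across its lid), about 60 g; z is its axis, lid up. It starts upright on the tray under the cover. Two to four tins are present.
- tin_1_mid (a point): Centre (half-way up) of a lidded aluminium moisture tin, a squat cylinder 36 mm across and 30 mm high (37 mm across its lid), about 60 g; z is its axis, lid up. It starts upright on the tray under the cover. Two to four tins are present.
- tin_2_mid (a point): Centre (half-way up) of a lidded aluminium moisture tin, a squat cylinder 36 mm across and 30 mm high (37 mm across its lid), about 60 g; z is its axis, lid up. It starts upright on the tray under the cover. Two to four tins are present.
- tin_3_mid (a point): Centre (half-way up) of a lidded aluminium moisture tin, a squat cylinder 36 mm across and 30 mm high (37 mm across its lid), about 60 g; z is its axis, lid up. It starts upright on the tray under the cover. Two to four tins are present.
- dropper_bottle: Bystander: brown dropper bottle, 34 mm across, 109 mm high, loose on the bench behind the tray; origin at the centre of its underside.
- timer: Bystander: white digital timer, 62 x 62 x 18 mm, loose on the bench behind the tray; origin at the centre of its underside.

How it is judged:
On the way, in this order (a step that is already met when the one before it is completed fails the run):
1. the cover is off the tray and set down flat on the bench beside it (height (world z) of cover_knob below 0.074 m and angle between cover_knob's own z axis and vertical below 0.08 rad and horizontal distance between cover_knob and tray above 0.12 m and contact force between the fingers and cover below 0.1 N), for 0.2 s.
2. all the tins stand upright on the chest's floor, let go, with the hatch still open (x of tin_0_mid in the frame of chest between -0.07 and 0.07 m and y of tin_0_mid in the frame of chest between -0.092 and 0.092 m and z of tin_0_mid in the frame of chest between 0.012 and 0.03 m and angle between each of tin_0_mid, tin_1_mid, tin_2_mid, tin_3_mid's own z axis and vertical below 0.2 rad and x of tin_1_mid in the frame of chest between -0.07 and 0.07 m and y of tin_1_mid in the frame of chest between -0.092 and 0.092 m and z of tin_1_mid in the frame of chest between 0.012 and 0.03 m and x of tin_2_mid in the frame of chest between -0.07 and 0.07 m and y of tin_2_mid in the frame of chest between -0.092 and 0.092 m and z of tin_2_mid in the frame of chest between 0.012 and 0.03 m and x of tin_3_mid in the frame of chest between -0.07 and 0.07 m and y of tin_3_mid in the frame of chest between -0.092 and 0.092 m and z of tin_3_mid in the frame of chest between 0.012 and 0.03 m and value of joint hatch above 0.8 rad and contact force between the fingers and tin_0 below 0.1 N and contact force between the fingers and tin_1 below 0.1 N and contact force between the fingers and tin_2 below 0.1 N and contact force between the fingers and tin_3 below 0.1 N), for 0.2 s.
3. the hatch is drawn tight and the T-handle is fully home (value of joint latch above 1.2 rad and value of joint hatch below 0.011 rad), for 0.2 s.
At the end, for the whole second after the job is handed in: All tins stand upright (0.2 rad) on the floor inside the chest; hatch drawn tight (below 0.011 rad), T-handle past 1.2 rad; cover flat (0.06 rad) on the tray's floor inside its rim, centred within 25 mm; dropper bottle and timer within 30 mm of where they stood (all of step 3 and x of tin_0_mid in the frame of chest between -0.07 and 0.07 m and y of tin_0_mid in the frame of chest between -0.092 and 0.092 m and z of tin_0_mid in the frame of chest between 0.012 and 0.03 m and angle between each of tin_0_mid, tin_1_mid, tin_2_mid, tin_3_mid's own z axis and vertical below 0.2 rad and x of tin_1_mid in the frame of chest between -0.07 and 0.07 m and y of tin_1_mid in the frame of chest between -0.092 and 0.092 m and z of tin_1_mid in the frame of chest between 0.012 and 0.03 m and x of tin_2_mid in the frame of chest between -0.07 and 0.07 m and y of tin_2_mid in the frame of chest between -0.092 and 0.092 m and z of tin_2_mid in the frame of chest between 0.012 and 0.03 m and x of tin_3_mid in the frame of chest between -0.07 and 0.07 m and y of tin_3_mid in the frame of chest between -0.092 and 0.092 m and z of tin_3_mid in the frame of chest between 0.012 and 0.03 m and horizontal distance between cover_knob and tray below 0.025 m and z of cover_knob in the frame of tray between 0.067 and 0.077 m and angle between cover_knob's own z axis and vertical below 0.06 rad and distance of each of dropper_bottle, timer from where it was at the start of the episode below 0.03 m); the robot touches nothing.
It fails at once if the dropper bottle or the timer is knocked away or over (distance of any of dropper_bottle, timer from where it was at the start of the episode above 0.04 m or angle between dropper_bottle's own z axis and vertical above 0.5 rad).
Of tin_0, tin_1, tin_2, tin_3 only 2 to 4 are there at a start; the rules pass over those that are not, and their reading is None.
At some moment in a run one of cover, tin_0, tin_1, tin_2, tin_3 may be knocked a few centimetres aside while the robot is not near it.
Once in a run the grip may slacken for a moment while it holds something.
It also fails if it takes over 210 s, if anything falls off the work surface, if the arm or the gripper's body presses on something with over 40 N, if the wrist force passes 120 N, or if a joint passes its speed limit or range.

## Working session

There is one attempt and no reset: what is moved stays moved. The work goes in short steps, Python scripts to look and compute and a tool call to move; the robot and the scene stay as the last step left them, time stands still between calls to the robot, and variables do not carry over. Pictures are saved under pics/ and viewed, at most 14 in all, crops included, and the job is handed in when it is done.

Besides the shell and the picture viewer there is one more tool, called by a JSON object that holds its "method" and its "body", one argument or row to a line. arm_command: Moves the arm, as the interface text tells. Its arguments: {"type":"object","properties":{"plan":{"type":"array","items":{"type":"object","properties":{"dp":{"type":"array","items":{"type":"number"}},"spin":{"type":"number"}}}},"grip":{"type":"number"},"newtons":{"type":"number"}},"required":["plan"]}

```bash
ls; mkdir -p pics; cat > h.py <<'E'
import numpy as np, cv2
from scipy.spatial.transform import Rotation as Ro
from workcell import manip, viewer, finder
def st():
    o=manip.get_obs(); return o
def tool(o=None):
    o=o or manip.get_obs(); return Ro.from_quat(o["ee_rot"]).as_matrix(), np.array(o["position"])
def cam(name):
    p=viewer.camera_params(name)
    f=192/np.tan(np.radians(p["vertical_fov"])/2)
    if name=="wrist":
        R,t=tool(); T=np.array(p["T_tool_cam"]); W=np.eye(4); W[:3,:3]=R; W[:3,3]=t
        M=np.linalg.inv(W@T); return f,p["cx"],p["cy"],p["k1"],M[:3,:3],M[:3,3]
    return f,p["cx"],p["cy"],p["k1"],np.array(p["R"]),np.array(p["t"])
def proj(c,X):
    f,cx,cy,k,R,t=c; q=R@np.array(X)+t; s=q[:2]/q[2]; s=s*(1+k*(s@s)); return np.array([cx,cy])+f*s
def onz(c,uv,z):
    f,cx,cy,k,R,t=c; d=(np.array(uv,float)-[cx,cy])/f; s=d.copy()
    for _ in range(20): s=d/(1+k*(s@s))
    r=R.T@np.array([s[0],s[1],1]); o=-R.T@t; return o+r*(z-o[2])/r[2]
def shot(name,fn):
    c=cam(name); im=viewer.camera(name); 
    cv2.imwrite("pics/"+fn,im); return c,im
def find(camn,things,n=4):
    for th in things:
        for r in finder.find_in(camn,th)[:n]: print(camn,th,round(r["score"],2),np.round(r["position"],4))
E
python3 - <<'E'
from h import *
a,b=shot("top","t0.png"),shot("scene","s0.png")
cv2.imwrite("pics/both0.png",cv2.resize(np.vstack([a[1],b[1]]),(448,672))[:]) 
for n in("top","scene"): find(n,["chest","hatch_edge","latch_grip","tray","cover_knob","dropper_bottle","timer"],2)
o=st();print({k:np.round(v,3) for k,v in o.items()}); print(Ro.from_quat(o["ee_rot"]).as_matrix().round(3))
E
```

```text
pics
top chest 0.6 [0.5205 0.3477 0.0576]
top hatch_edge 0.74 [0.57   0.3771 0.1806]
top latch_grip 0.68 [0.5795 0.3973 0.1875]
top tray 0.91 [ 0.4593 -0.0281  0.0023]
top tray 0.49 [0.5677 0.3803 0.1819]
top cover_knob 0.71 [ 0.4652 -0.0455  0.0552]
top dropper_bottle 0.56 [0.6614 0.091  0.0601]
top timer 0.56 [ 0.6932 -0.0182  0.0165]
scene chest 0.89 [0.5272 0.3498 0.0607]
scene hatch_edge 0.67 [0.5607 0.3707 0.1526]
scene tray 0.91 [ 0.4172 -0.1103  0.0046]
scene dropper_bottle 0.66 [0.6639 0.0839 0.0504]
scene timer 0.67 [ 0.6876 -0.0101  0.0136]
{'clock': np.float64(0.8), 'joint_pos': array([-1.28 ,  0.332, -0.065,  1.46 ,  0.022,  1.35 , -0.089]), 'joint_velocities': array([ 0.001, -0.   ,  0.   ,  0.   ,  0.   ,  0.001,  0.   ]), 'tau': array([-0.0000e+00, -6.2518e+01,  4.9000e-02, -3.9182e+01,  1.6000e-02,
        2.0000e-03,  0.0000e+00]), 'position': array([0.193, 0.595, 0.405]), 'ee_rot': array([ 0.156,  0.988,  0.   , -0.   ]), 'ft_force': array([ 0.199, -0.198, -0.387]), 'torque': array([0.015, 0.015, 0.024]), 'grasp_force': np.float64(0.0), 'grip_width': np.float64(0.999)}
[[-0.951  0.309 -0.   ]
 [ 0.309  0.951  0.   ]
 [ 0.     0.    -1.   ]]
```

View pics/t0.png

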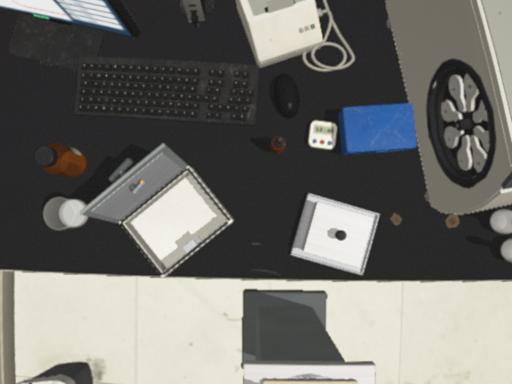

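View pics/s0.png

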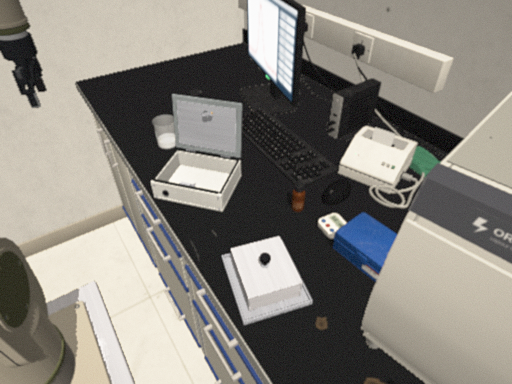

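Top view: knob at about (341,235), the tray round it with corners (309,194),(379,210),(363,274),(291,256), the chest opening centred near (178,220), its front edge (232,220)-(165,272), free bench near (257,190). The scene view confirms the upright hatch and closed cover.

```bash
python3 - <<'E'
from h import *
im=cv2.imread("pics/t0.png"); c=cam("top")
g=cv2.cvtColor(im,cv2.COLOR_BGR2GRAY)
m=(g>90).astype(np.uint8); m[:,:285]=0; m[:,385:]=0; m[:188]=0;m[277:]=0
m=cv2.morphologyEx(m,cv2.MORPH_CLOSE,np.ones((9,9)))
cs=max(cv2.findContours(m,0,2)[0],key=cv2.contourArea); box=cv2.boxPoints(cv2.minAreaRect(cs)); 
w=np.array([onz(c,p,0.012) for p in box]); print(w.round(3).tolist(), w.mean(0)); 
for i in range(4): d=w[(i+1)%4]-w[i]; print(np.linalg.norm(d),np.degrees(np.arctan2(d[1],d[0])))
k=g[222:248,328:354]<70; n,l,s,ce=cv2.connectedComponentsWithStats(k.astype(np.uint8)); i=1+np.argmax(s[1:,4]); p=ce[i]+[328,222]; print(p,s[i],onz(c,p,0.076))
for q in [(188,170),(232,220),(165,272),(122,220),(257,190)]: print(q,onz(c,q,0.058).round(3))
print("bench",onz(c,(257,190),0.07),"cam",-c[4].T@c[5])
cv2.imwrite("pics/crop1.png",cv2.resize(im[135:285,75:240],None,fx=4,fy=4,interpolation=2))
E
```

```text
[[0.412, 0.057, 0.012], [0.56, 0.018, 0.012], [0.515, -0.156, 0.012], [0.366, -0.116, 0.012]] [ 0.46338044 -0.04950325  0.012     ]
0.15321998480191218 -14.819485171263738
0.17994994084771568 -104.57001122231863
0.1542333435852159 164.9023037260844
0.17919947225414906 75.10761100360175
[339.86206897 234.5       ] [ 8  9  9  8 58] [ 0.46627932 -0.04616089  0.076     ]
(188, 170) [0.602 0.292 0.058]
(232, 220) [0.493 0.191 0.058]
(165, 272) [0.373 0.338 0.058]
(122, 220) [0.487 0.438 0.058]
(257, 190) [0.561 0.136 0.058]
bench [0.56000284 0.13655231 0.07      ] cam [0.52165703 0.14676873 0.95367461]
```

View pics/crop1.png

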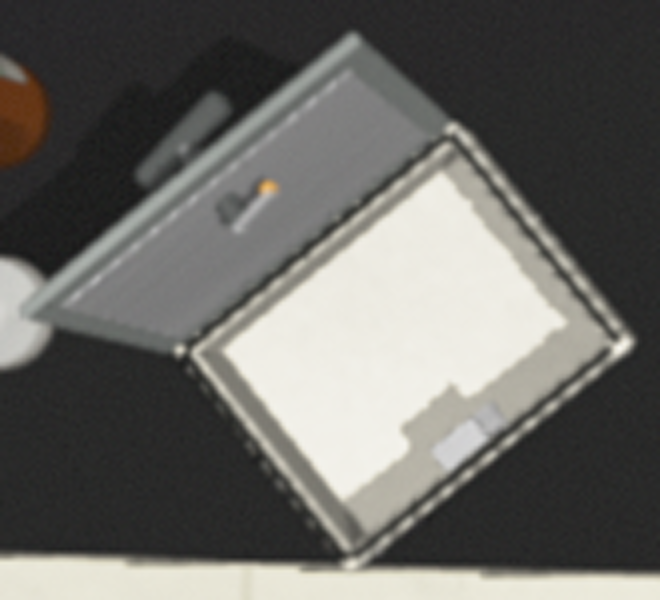

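Chest centre about (0.486, 0.316), yaw about 0.70. Tray yaw is about -0.26, and the knob is at (0.466, -0.046). I'll move over the knob.

{"method": "arm_command", "body": {
  "plan": [
    {"dp": [-30.5,-35,7],"spin": 0},
    {"dp": [-30.5,-35,7],"spin": 0},
    {"dp": [-30.5,-35,7],"spin": 0},
    {"dp": [-30.5,-35,7],"spin": 0},
    {"dp": [-30.5,-35,7],"spin": 0}
  ],
  "grip": -1,
  "newtons": 60
}}

```text
clock: 1.3
position: [0.2844, 0.3791, 0.3696]
ee_rot: [0.156, 0.988, 0.0, 0.0]
ft_force: [0.5, -0.4, 0.5]
grip_width: 1.004
grasp_force: 0.0
```

{"method": "arm_command", "body": {
  "plan": [
    {"dp": [-30.5,-35,7],"spin": 0},
    {"dp": [-30.5,-35,7],"spin": 0},
    {"dp": [-30.5,-35,7],"spin": 0},
    {"dp": [-30.5,-35,7],"spin": 0},
    {"dp": [-30.5,-35,7],"spin": 0}
  ]
}}

```text
clock: 1.8
position: [0.3754, 0.1656, 0.3348]
ee_rot: [0.156, 0.988, 0.001, 0.0]
ft_force: [1.9, 0.5, 0.1]
grip_width: 0.997
grasp_force: 0.0
```

{"method": "arm_command", "body": {
  "plan": [
    {"dp": [-30.5,-35,7],"spin": 0},
    {"dp": [-30.5,-35,7],"spin": 0},
    {"dp": [-30.5,-35,7],"spin": 0},
    {"dp": [-30.5,-35,7],"spin": 0},
    {"dp": [-30.5,-35,7],"spin": 0}
  ]
}}

```text
clock: 2.3
position: [0.4664, -0.048, 0.2999]
ee_rot: [0.156, 0.988, 0.0, 0.001]
ft_force: [1.6, 0.5, 0.5]
grip_width: 0.999
grasp_force: 0.0
```

```bash
cat >> h.py <<'E'
def rel(target):
    R,t=tool(); print("tcp",t.round(4),"yang",np.degrees(np.arctan2(R[1,1],R[0,1])).round(1),"dp",(1000*R.T@(np.array(target)-t)).round(1))
def loc(p): # world -> chest
    a=0.70; d=np.array(p)[:2]-[0.486,0.316]; return np.array([np.cos(a)*d[0]+np.sin(a)*d[1],-np.sin(a)*d[0]+np.cos(a)*d[1]])
E
python3 - <<'E'
from h import *
rel([0.466,-0.046,0.231]); c,im=shot("wrist","w1.png"); find("wrist",["cover_knob"],2); print(proj(c,[0.466,-0.046,0.08]))
T=np.array(viewer.camera_params("wrist")["T_tool_cam"]);print(T.round(3))
E
```

```text
tcp [ 0.4664 -0.048   0.2999] yang 72.0 dp [ 1.1  1.7 68.9]
wrist cover_knob 0.74 [ 0.46   -0.0444  0.0538]
[262.46171794 223.82971331]
[[ 0.    -0.958 -0.287  0.072]
 [ 1.     0.    -0.001  0.   ]
 [ 0.001 -0.287  0.958  0.031]
 [ 0.     0.     0.     1.   ]]
```

View pics/w1.png

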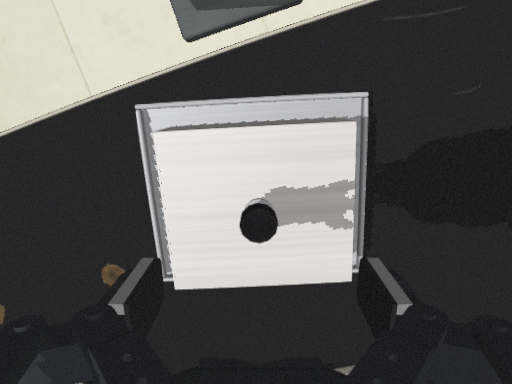

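The wrist view shows the knob at (258,222), within 2 mm of the estimate. I'll descend and grip.

{"method": "arm_command", "body": {
  "plan": [
    {"dp": [1,0,25]},
    {"dp": [0,0,25]},
    {"dp": [0,0,19]},
    {"dp": [0,0,0]}
  ]
}}

```text
invalid input at $.plan[0]: expected keys dp, spin
```

{"method": "arm_command", "body": {
  "plan": [
    {"dp": [0,0,0]},
    {"dp": [0,0,0]},
    {"dp": [0,0,0]},
    {"dp": [0,0,0]},
    {"dp": [0,0,0]}
  ],
  "grip": 1,
  "newtons": 60
}}

```text
invalid input at $.plan[0]: expected keys dp, spin
```

{"method": "arm_command", "body": {
  "plan": [
    {"dp": [0,0,0]},
    {"dp": [0,0,0]},
    {"dp": [0,0,-20]},
    {"dp": [0,0,-30]},
    {"dp": [0,0,-30]}
  ]
}}

```text
invalid input at $.plan[0]: expected keys dp, spin
```

{"method": "arm_command", "body": {
  "plan": [
    {"dp": [1,0,25],"spin": 0},
    {"dp": [0,0,25],"spin": 0},
    {"dp": [0,0,19],"spin": 0},
    {"dp": [0,0,0],"spin": 0}
  ]
}}

```text
clock: 2.8
position: [0.4641, -0.0455, 0.2288]
ee_rot: [0.156, 0.988, -0.001, -0.002]
ft_force: [-0.1, -0.1, 0.4]
grip_width: 1.0
grasp_force: 0.0
```

{"method": "arm_command", "body": {
  "plan": [
    {"dp": [0,0,0],"spin": 0},
    {"dp": [0,0,0],"spin": 0},
    {"dp": [0,0,0],"spin": 0},
    {"dp": [0,0,0],"spin": 0},
    {"dp": [0,0,0],"spin": 0}
  ],
  "grip": 1,
  "newtons": 60
}}

```text
clock: 3.3
position: [0.4654, -0.0459, 0.2316]
ee_rot: [0.156, 0.988, 0.0, 0.0]
ft_force: [-3.2, -0.5, 7.9]
grip_width: 0.253
grasp_force: 58.3
```

{"method": "arm_command", "body": {
  "plan": [
    {"dp": [0,0,0],"spin": 0},
    {"dp": [0,0,0],"spin": 0},
    {"dp": [0,0,-20],"spin": 0},
    {"dp": [0,0,-30],"spin": 0},
    {"dp": [0,0,-30],"spin": 0}
  ]
}}

```text
clock: 3.8
position: [0.4646, -0.0459, 0.3114]
ee_rot: [0.156, 0.988, -0.0, -0.001]
ft_force: [-0.1, 0.5, -3.2]
grip_width: 0.254
grasp_force: 59.0
```

{"method": "arm_command", "body": {
  "plan": [
    {"dp": [-9.4,36.3,0],"spin": 0},
    {"dp": [-9.4,36.3,0],"spin": 0},
    {"dp": [-9.4,36.3,0],"spin": 0},
    {"dp": [-9.4,36.3,0],"spin": 0},
    {"dp": [-9.4,36.3,0],"spin": 0}
  ]
}}

```text
clock: 4.3
position: [0.5663, 0.1138, 0.3105]
ee_rot: [0.156, 0.988, 0.0, -0.0]
ft_force: [0.8, 0.0, -1.2]
grip_width: 0.254
grasp_force: 59.2
```

{"method": "arm_command", "body": {
  "plan": [
    {"dp": [0,0,0],"spin": 0},
    {"dp": [0,0,25],"spin": 0},
    {"dp": [0,0,25],"spin": 0},
    {"dp": [0,0,20],"spin": 0},
    {"dp": [0,0,0],"spin": 0}
  ]
}}

```text
clock: 4.8
position: [0.5644, 0.1121, 0.238]
ee_rot: [0.156, 0.988, -0.001, -0.002]
ft_force: [-0.7, 0.1, -2.1]
grip_width: 0.256
grasp_force: 59.3
```

{"method": "arm_command", "body": {
  "plan": [
    {"dp": [0,0,5],"spin": 0},
    {"dp": [0,0,4],"spin": 0},
    {"dp": [0,0,3],"spin": 0},
    {"dp": [0,0,0],"spin": 0},
    {"dp": [0,0,0],"spin": 0}
  ]
}}

```text
clock: 5.3
position: [0.5659, 0.1124, 0.2291]
ee_rot: [0.156, 0.988, 0.0, 0.0]
ft_force: [-0.0, 0.0, -2.6]
grip_width: 0.253
grasp_force: 59.3
```

{"method": "arm_command", "body": {
  "plan": [
    {"dp": [0,0,0],"spin": 0},
    {"dp": [0,0,0],"spin": 0},
    {"dp": [0,0,0],"spin": 0},
    {"dp": [0,0,0],"spin": 0},
    {"dp": [0,0,0],"spin": 0}
  ],
  "grip": -1
}}

```text
clock: 5.8
position: [0.5658, 0.1124, 0.2288]
ee_rot: [0.156, 0.988, 0.0, 0.0]
ft_force: [-0.8, 0.9, -0.4]
grip_width: 1.002
grasp_force: 0.0
```

{"method": "arm_command", "body": {
  "plan": [
    {"dp": [0,0,-20],"spin": 0},
    {"dp": [0,0,-40],"spin": 0},
    {"dp": [0,0,-40],"spin": 0},
    {"dp": [0,0,0],"spin": 0}
  ]
}}

```text
clock: 6.2
position: [0.5673, 0.1122, 0.3342]
ee_rot: [0.156, 0.988, 0.002, 0.004]
ft_force: [0.5, -0.6, 0.1]
grip_width: 1.003
grasp_force: 0.0
```

```bash
python3 - <<'E'
from h import *
c,im=shot("top","t1.png"); find("top",["tin_0_mid"],5); find("top",["cover_knob"],1)
cv2.imwrite("pics/crop2.png",cv2.resize(im[120:285,200:400],None,fx=3.5,fy=3.5,interpolation=2))
E
```

```text
top tin_0_mid 0.43 [ 0.4301 -0.0753  0.0306]
```

View pics/crop2.png

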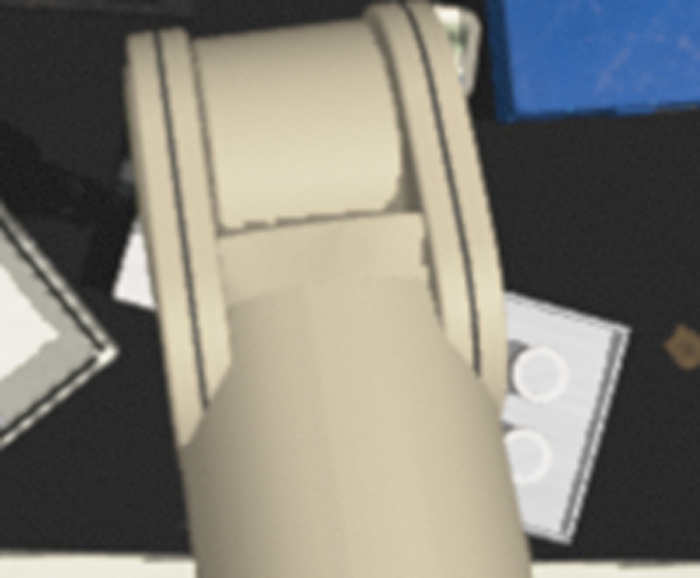

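{"method": "arm_command", "body": {
  "plan": [
    {"dp": [9.4,-36.3,0],"spin": 0},
    {"dp": [9.4,-36.3,0],"spin": 0},
    {"dp": [9.4,-36.3,0],"spin": 0},
    {"dp": [9.4,-36.3,0],"spin": 0},
    {"dp": [9.4,-36.3,0],"spin": 0}
  ]
}}

```text
clock: 6.85
position: [0.4637, -0.0468, 0.3274]
ee_rot: [0.156, 0.988, -0.0, -0.001]
ft_force: [1.0, -1.3, 0.3]
grip_width: 1.001
grasp_force: 0.0
```

{"method": "arm_command", "body": {
  "plan": [
    {"dp": [0,0,0],"spin": 0},
    {"dp": [0,0,0],"spin": 0}
  ]
}}

```text
clock: 7.05
position: [0.4646, -0.046, 0.3279]
ee_rot: [0.157, 0.988, 0.0, -0.001]
ft_force: [0.1, 0.7, 0.2]
grip_width: 1.0
grasp_force: 0.0
```

```bash
python3 - <<'E'
from h import *
rel([0.466,-0.046,0.33]); c,im=shot("wrist","w2.png"); find("wrist",["tin_0_mid"],5)
E
```

```text
tcp [ 0.4646 -0.046   0.3279] yang 72.0 dp [-1.3  0.4 -2.1]
wrist tin_0_mid 0.56 [ 0.4302 -0.077   0.0332]
```

View pics/w2.png

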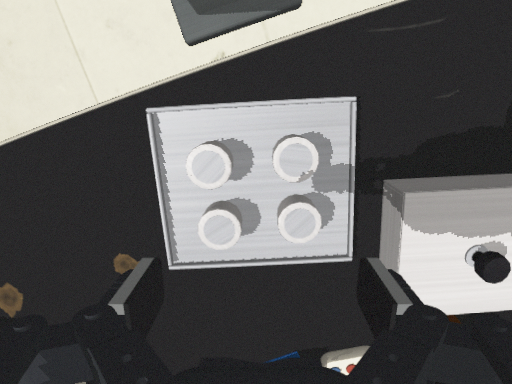

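Four tins, lid centres near (209,166), (296,159), (220,229), (300,222). The cover sits flat at the right. Next I'll fit the circles.

```bash
cat >> h.py <<'E'
def tins(c,im,z=0.034,r=(15,30),mask=None):
    g=cv2.medianBlur(cv2.cvtColor(im,cv2.COLOR_BGR2GRAY),3)
    h=cv2.HoughCircles(g,cv2.HOUGH_GRADIENT_ALT,1.5,25,param1=150,param2=0.7,minRadius=r[0],maxRadius=r[1])
    out=[]
    if h is not None:
        for u,v,rr in h[0]:
            w=onz(c,(u,v),z); out.append(w); print("circ",round(u),round(v),round(rr,1),w.round(4),"chest",(1000*loc(w)).round(0))
    return out
E
python3 - <<'E'
from h import *
c=cam("wrist"); im=cv2.imread("pics/w2.png"); tins(c,im)
for p in [(209,166),(296,159),(220,229),(300,222)]: print(onz(c,p,0.034).round(4))
print("knob",onz(c,(491,267),0.076)); print(np.round(st()["joint_pos"],2))
a,b=np.cos(.7),np.sin(.7)
for x,y in [(-.01,-.066),(.015,-.022),(.015,.022),(-.01,.066)]: print("slot",x,y,(.486+a*x-b*y).round(4),(.316+b*x+a*y).round(4))
E
```

```text
circ 208 166 20.4 [ 0.4311 -0.0773  0.034 ] chest [-295. -265.]
circ 296 160 21.4 [ 0.4479 -0.0096  0.034 ] chest [-239. -224.]
circ 219 230 19.2 [ 0.4845 -0.0876  0.034 ] chest [-261. -308.]
circ 298 222 19.3 [ 0.4987 -0.0217  0.034 ] chest [-208. -266.]
circ 492 264 23.1 [0.5922 0.1346 0.034 ] chest [ -36. -207.]
[ 0.4308 -0.0767  0.034 ]
[ 0.4468 -0.0089  0.034 ]
[ 0.4844 -0.0867  0.034 ]
[ 0.4991 -0.0205  0.034 ]
knob [0.5633786  0.10854746 0.076     ]
[-0.6   0.03  0.62  1.99 -0.02  1.13  1.28]
slot -0.01 -0.066 0.5209 0.2591
slot 0.015 -0.022 0.5116 0.3088
slot 0.015 0.022 0.4833 0.3425
slot -0.01 0.066 0.4358 0.36
```

{"method": "arm_command", "body": {
  "plan": [
    {"dp": [0,0,15],"spin": 0.14},
    {"dp": [0,0,15],"spin": 0.14},
    {"dp": [0,0,15],"spin": 0.14},
    {"dp": [0,0,15],"spin": 0.138},
    {"dp": [0,0,0],"spin": 0}
  ],
  "grip": -0.4,
  "newtons": 50
}}

```text
clock: 7.65
position: [0.4647, -0.0446, 0.2668]
ee_rot: [0.422, 0.906, -0.001, -0.001]
ft_force: [-0.1, 0.3, 0.5]
grip_width: 0.698
grasp_force: 0.0
```

{"method": "arm_command", "body": {
  "plan": [
    {"dp": [-2,43.5,0],"spin": 0},
    {"dp": [0,0,0],"spin": 0},
    {"dp": [0,0,0],"spin": 0}
  ]
}}

```text
clock: 7.95
position: [0.5004, -0.0181, 0.2688]
ee_rot: [0.42, 0.908, -0.0, 0.0]
ft_force: [-0.7, 0.1, 0.3]
grip_width: 0.699
grasp_force: 0.0
```

```bash
python3 - <<'E'
from h import *
c,im=shot("wrist","w3.png"); tins(c,im,r=(15,45)); rel([0.4995,-0.0195,.182]); o=st(); print(o["grip_width"],np.round(o["joint_pos"],2))
E
```

```text
circ 118 218 23.8 [ 0.43   -0.0782  0.034 ] chest [-297. -265.]
circ 201 154 30.1 [ 0.4464 -0.0102  0.034 ] chest [-240. -224.]
circ 252 219 28.6 [ 0.4973 -0.022   0.034 ] chest [-209. -266.]
circ 201 154 21.4 [ 0.4464 -0.0102  0.034 ] chest [-240. -224.]
circ 252 219 20.4 [ 0.4973 -0.022   0.034 ] chest [-209. -266.]
tcp [ 0.4998 -0.0189  0.2688] yang 40.3 dp [-0.2 -0.6 86.8]
0.6990881228625407 [-0.62  0.2   0.63  1.97 -0.14  1.01  0.78]
```

{"method": "arm_command", "body": {
  "plan": [
    {"dp": [-1,-2,30],"spin": 0},
    {"dp": [0,0,30],"spin": 0},
    {"dp": [0,0,17],"spin": 0},
    {"dp": [0,0,9],"spin": 0},
    {"dp": [0,0,0],"spin": 0}
  ]
}}

```text
clock: 8.5
position: [0.4983, -0.0216, 0.1822]
ee_rot: [0.422, 0.907, -0.0, -0.001]
ft_force: [0.5, 0.3, 1.2]
grip_width: 0.697
grasp_force: 0.0
```

{"method": "arm_command", "body": {
  "plan": [
    {"dp": [0,0,0],"spin": 0},
    {"dp": [0,0,0],"spin": 0},
    {"dp": [0,0,0],"spin": 0},
    {"dp": [0,0,0],"spin": 0},
    {"dp": [0,0,0],"spin": 0}
  ],
  "grip": 1
}}

```text
clock: 9.0
position: [0.4993, -0.0215, 0.184]
ee_rot: [0.422, 0.907, 0.001, 0.001]
ft_force: [-1.5, -0.9, 5.0]
grip_width: 0.404
grasp_force: 49.4
```

{"method": "arm_command", "body": {
  "plan": [
    {"dp": [0,0,-10],"spin": 0},
    {"dp": [0,0,-30],"spin": 0},
    {"dp": [0,0,-40],"spin": 0},
    {"dp": [0,0,0],"spin": 0}
  ]
}}

```text
clock: 9.4
position: [0.5006, -0.0219, 0.2681]
ee_rot: [0.422, 0.906, 0.003, 0.003]
ft_force: [1.0, -0.1, -0.6]
grip_width: 0.405
grasp_force: 49.9
```

{"method": "arm_command", "body": {
  "plan": [
    {"dp": [28.6,28.2,0],"spin": 0},
    {"dp": [28.6,28.2,0],"spin": 0},
    {"dp": [28.6,28.2,0],"spin": 0},
    {"dp": [28.6,28.2,0],"spin": 0},
    {"dp": [28.6,28.2,0],"spin": 0}
  ]
}}

```text
clock: 9.9
position: [0.5146, 0.1804, 0.2635]
ee_rot: [0.422, 0.906, 0.001, 0.0]
ft_force: [0.8, 0.2, 1.0]
grip_width: 0.399
grasp_force: 49.9
```

{"method": "arm_command", "body": {
  "plan": [
    {"dp": [28.6,28.2,0],"spin": 0},
    {"dp": [28.6,28.2,0],"spin": 0},
    {"dp": [0,0,0],"spin": 0},
    {"dp": [0,0,0],"spin": 0}
  ]
}}

```text
clock: 10.3
position: [0.5208, 0.2597, 0.263]
ee_rot: [0.421, 0.907, -0.0, 0.0]
ft_force: [0.0, -1.1, -0.9]
grip_width: 0.404
grasp_force: 50.0
```

```bash
python3 - <<'E'
from h import *
rel([0.5209,.2591,.187])
c,im=shot("wrist","w4.png")
def ch(x,y,z): a,b=np.cos(.7),np.sin(.7); return [.486+a*x-b*y,.316+b*x+a*y,z]
for x in(-.07,.07,-.08,.08):
  for y in(-.092,.092,-.102,.102):
    if (abs(x)==.07)==(abs(y)==.092):
      p=proj(c,ch(x,y,.058)); print(x,y,p.round()); cv2.circle(im,tuple(int(v) for v in p.round()),3,(0,0,255) if abs(x)==.07 else (0,255,0),-1)
print(proj(c,ch(-.01,-.066,.006)))
cv2.imwrite("pics/w4b.png",im)
E
```

```text
tcp [0.5208 0.2597 0.263 ] yang 40.2 dp [-0.5 -0.3 76. ]
-0.07 -0.092 [157. 277.]
-0.07 0.092 [127. -88.]
0.07 -0.092 [393. 277.]
0.07 0.092 [433. -85.]
-0.08 -0.102 [142. 291.]
-0.08 0.102 [ 104. -111.]
0.08 -0.102 [407. 291.]
0.08 0.102 [ 455. -107.]
[258.78768127 207.88595402]
```

View pics/w4b.png

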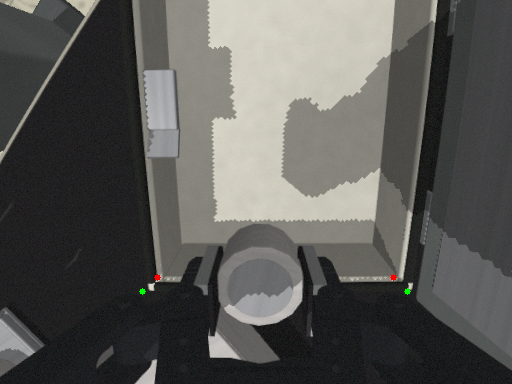

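The chest sits about 3 mm farther in +x and 2 mm in +y: its outer corners show at (150,287) and (411,287), against a predicted (142,291) and (407,291). I'll correct for that and lower the tin.

{"method": "arm_command", "body": {
  "plan": [
    {"dp": [2,3,30],"spin": 0},
    {"dp": [0,0,25],"spin": 0},
    {"dp": [0,0,14],"spin": 0},
    {"dp": [0,0,8],"spin": 0},
    {"dp": [0,0,0],"spin": 0}
  ]
}}

```text
clock: 10.85
position: [0.5225, 0.2615, 0.1859]
ee_rot: [0.423, 0.906, -0.0, 0.0]
ft_force: [0.1, 0.3, -0.1]
grip_width: 0.406
grasp_force: 52.4
```

{"method": "arm_command", "body": {
  "plan": [
    {"dp": [0,0,0],"spin": 0},
    {"dp": [0,0,0],"spin": 0},
    {"dp": [0,0,0],"spin": 0},
    {"dp": [0,0,0],"spin": 0}
  ],
  "grip": -0.4
}}

```text
clock: 11.25
position: [0.5221, 0.2624, 0.186]
ee_rot: [0.422, 0.907, 0.0, 0.0]
ft_force: [0.2, -0.2, -0.5]
grip_width: 0.7
grasp_force: 0.0
```

{"method": "arm_command", "body": {
  "plan": [
    {"dp": [0,0,-30],"spin": 0},
    {"dp": [0,0,-45],"spin": 0},
    {"dp": [0,0,0],"spin": 0}
  ]
}}

```text
clock: 11.55
position: [0.524, 0.2628, 0.2664]
ee_rot: [0.422, 0.906, 0.004, 0.002]
ft_force: [1.9, -0.1, 1.2]
grip_width: 0.698
grasp_force: 0.0
```

```bash
sed -i 's/\[0.486,0.316\]/[0.487,0.3195]/' h.py; python3 - <<'E'
from h import *
rel([0.447,-.0095,.262])
c,im=shot("wrist","w5.png"); tins(c,im,z=.036,r=(15,50))
c,im=shot("top","t5.png"); g=tins(c,im,r=(5,12))
E
```

```text
tcp [0.524  0.2628 0.2664] yang 40.0 dp [-159.  -234.1    2.5]
circ 255 219 25.0 [0.5231 0.2628 0.036 ] chest [ -9. -67.]
circ 46 156 9.5 [0.6323 0.6363 0.034 ] chest [315. 149.]
circ 354 226 7.9 [ 0.4824 -0.0878  0.034 ] chest [-266. -309.]
circ 501 220 9.5 [ 0.501  -0.4465  0.034 ] chest [-483. -595.]
circ 452 141 8.1 [ 0.6867 -0.321   0.034 ] chest [-260. -619.]
circ 322 54 8.6 [ 0.8848 -0.0118  0.034 ] chest [  91. -510.]
```

{"method": "arm_command", "body": {
  "plan": [
    {"dp": [-22.8,-33.1,0],"spin": 0},
    {"dp": [-22.8,-33.1,0],"spin": 0},
    {"dp": [-22.8,-33.1,0],"spin": 0},
    {"dp": [-22.8,-33.1,0],"spin": 0},
    {"dp": [-22.8,-33.1,0],"spin": 0}
  ]
}}

```text
clock: 12.15
position: [0.4676, 0.0672, 0.2596]
ee_rot: [0.422, 0.907, -0.001, -0.001]
ft_force: [2.0, -1.2, 0.0]
grip_width: 0.698
grasp_force: 0.0
```

{"method": "arm_command", "body": {
  "plan": [
    {"dp": [-22.8,-33.1,0],"spin": 0},
    {"dp": [-22.8,-33.1,0],"spin": 0},
    {"dp": [0,0,0],"spin": 0},
    {"dp": [0,0,0],"spin": 0}
  ]
}}

```text
clock: 12.55
position: [0.4469, -0.0093, 0.2601]
ee_rot: [0.423, 0.906, -0.0, -0.001]
ft_force: [-0.0, -0.2, 0.4]
grip_width: 0.697
grasp_force: 0.0
```

```bash
python3 - <<'E'
from h import *
rel([0.447,-.009,.183])
c,im=shot("wrist","w6.png"); tins(c,im,r=(15,45))
E
```

```text
tcp [ 0.4469 -0.0093  0.2601] yang 40.0 dp [ 0.1  0.3 77.1]
circ 256 222 25.4 [ 0.4452 -0.01    0.034 ] chest [-244. -225.]
circ 230 334 22.6 [ 0.4846 -0.087   0.034 ] chest [-264. -309.]
```

{"method": "arm_command", "body": {
  "plan": [
    {"dp": [0,-1,30],"spin": 0},
    {"dp": [0,0,25],"spin": 0},
    {"dp": [0,0,14],"spin": 0},
    {"dp": [0,0,8],"spin": 0},
    {"dp": [0,0,0],"spin": 0}
  ]
}}

```text
clock: 13.1
position: [0.4464, -0.0087, 0.1827]
ee_rot: [0.422, 0.907, -0.001, -0.001]
ft_force: [0.1, -0.2, 1.2]
grip_width: 0.697
grasp_force: 0.0
```

{"method": "arm_command", "body": {
  "plan": [
    {"dp": [0,0,0],"spin": 0},
    {"dp": [0,0,0],"spin": 0},
    {"dp": [0,0,0],"spin": 0},
    {"dp": [0,0,0],"spin": 0},
    {"dp": [0,0,0],"spin": 0}
  ],
  "grip": 1
}}

```text
clock: 13.6
position: [0.4471, -0.0093, 0.1846]
ee_rot: [0.422, 0.907, 0.001, 0.0]
ft_force: [-1.1, 0.1, 6.2]
grip_width: 0.406
grasp_force: 49.6
```

{"method": "arm_command", "body": {
  "plan": [
    {"dp": [0,0,-10],"spin": 0},
    {"dp": [0,0,-30],"spin": 0},
    {"dp": [0,0,-40],"spin": 0},
    {"dp": [0,0,0],"spin": 0}
  ]
}}

```text
clock: 14.0
position: [0.4483, -0.0099, 0.2685]
ee_rot: [0.423, 0.906, 0.003, 0.003]
ft_force: [0.4, 0.2, -1.3]
grip_width: 0.403
grasp_force: 50.0
```

{"method": "arm_command", "body": {
  "plan": [
    {"dp": [25.5,32.3,0],"spin": 0},
    {"dp": [25.5,32.3,0],"spin": 0},
    {"dp": [25.5,32.3,0],"spin": 0},
    {"dp": [25.5,32.3,0],"spin": 0},
    {"dp": [25.5,32.3,0],"spin": 0}
  ]
}}

```text
clock: 14.5
position: [0.4882, 0.1936, 0.2639]
ee_rot: [0.422, 0.906, 0.0, 0.0]
ft_force: [-0.2, 0.3, -0.7]
grip_width: 0.405
grasp_force: 50.0
```

{"method": "arm_command", "body": {
  "plan": [
    {"dp": [25.5,32.3,0],"spin": 0},
    {"dp": [25.5,32.3,0],"spin": 0},
    {"dp": [25.5,32.3,0],"spin": 0},
    {"dp": [0,0,0],"spin": 0},
    {"dp": [0,0,0],"spin": 0}
  ]
}}

```text
clock: 15.0
position: [0.5129, 0.3136, 0.2633]
ee_rot: [0.422, 0.907, -0.0, 0.0]
ft_force: [0.6, -0.0, -1.7]
grip_width: 0.403
grasp_force: 50.5
```

```bash
python3 - <<'E'
from h import *
rel([0.5126,.3123,.186])
c,im=shot("wrist","w7.png"); tins(c,im,r=(15,55))
E
```

```text
tcp [0.5129 0.3136 0.2633] yang 40.1 dp [-0.8 -1.  77.3]
circ 260 280 43.5 [0.5406 0.2808 0.034 ] chest [ 16. -64.]
circ 260 280 35.2 [0.5406 0.2808 0.034 ] chest [ 16. -64.]
```

{"method": "arm_command", "body": {
  "plan": [
    {"dp": [0,0,30],"spin": 0},
    {"dp": [0,0,25],"spin": 0},
    {"dp": [0,0,14],"spin": 0},
    {"dp": [0,0,8],"spin": 0},
    {"dp": [0,0,0],"spin": 0}
  ]
}}

```text
clock: 15.55
position: [0.5136, 0.312, 0.1874]
ee_rot: [0.423, 0.906, -0.0, 0.0]
ft_force: [0.5, 0.4, -0.6]
grip_width: 0.404
grasp_force: 50.6
```

{"method": "arm_command", "body": {
  "plan": [
    {"dp": [0,0,0],"spin": 0},
    {"dp": [0,0,0],"spin": 0},
    {"dp": [0,0,0],"spin": 0},
    {"dp": [0,0,0],"spin": 0}
  ],
  "grip": -0.4
}}

```text
clock: 15.95
position: [0.5124, 0.3117, 0.1864]
ee_rot: [0.423, 0.906, -0.002, -0.001]
ft_force: [-7.6, -5.9, 1.8]
grip_width: 0.702
grasp_force: 0.0
```

{"method": "arm_command", "body": {
  "plan": [
    {"dp": [0,0,-30],"spin": 0},
    {"dp": [0,0,-45],"spin": 0},
    {"dp": [0,0,0],"spin": 0}
  ]
}}

```text
clock: 16.25
position: [0.5151, 0.3133, 0.2679]
ee_rot: [0.423, 0.906, 0.004, 0.002]
ft_force: [0.4, -0.0, 0.3]
grip_width: 0.693
grasp_force: 0.0
```

{"method": "arm_command", "body": {
  "plan": [
    {"dp": [-32.1,-31,0],"spin": 0},
    {"dp": [-32.1,-31,0],"spin": 0},
    {"dp": [-32.1,-31,0],"spin": 0},
    {"dp": [-32.1,-31,0],"spin": 0},
    {"dp": [-32.1,-31,0],"spin": 0}
  ]
}}

```text
clock: 16.75
position: [0.4976, 0.0884, 0.2623]
ee_rot: [0.422, 0.906, 0.001, 0.001]
ft_force: [0.8, 0.2, -0.7]
grip_width: 0.701
grasp_force: 0.0
```

{"method": "arm_command", "body": {
  "plan": [
    {"dp": [-32.1,-31,0],"spin": 0},
    {"dp": [-32.1,-31,0],"spin": 0},
    {"dp": [-32.1,-31,0],"spin": 0},
    {"dp": [-32.1,-31,0],"spin": 0},
    {"dp": [0,0,0],"spin": 0}
  ]
}}

```text
clock: 17.25
position: [0.4846, -0.094, 0.2626]
ee_rot: [0.426, 0.905, -0.0, 0.001]
ft_force: [0.1, -0.3, 0.1]
grip_width: 0.705
grasp_force: 0.0
```

{"method": "arm_command", "body": {
  "plan": [
    {"dp": [0,0,0],"spin": 0}
  ]
}}

```text
clock: 17.35
position: [0.4855, -0.0888, 0.2621]
ee_rot: [0.423, 0.906, 0.0, 0.0]
ft_force: [-0.5, 0.9, -0.7]
grip_width: 0.702
grasp_force: 0.0
```

```bash
python3 - <<'E'
from h import *
rel([0.4848,-.087,.183])
c,im=shot("wrist","w8.png"); tins(c,im,r=(15,45))
E
```

```text
tcp [ 0.4855 -0.0888  0.2621] yang 39.9 dp [ 1.8  0.5 79.1]
circ 258 219 25.1 [ 0.4842 -0.088   0.034 ] chest [-265. -310.]
circ 200 152 30.9 [ 0.4304 -0.0776  0.034 ] chest [-299. -267.]
circ 200 152 22.7 [ 0.4304 -0.0776  0.034 ] chest [-299. -267.]
```

{"method": "arm_command", "body": {
  "plan": [
    {"dp": [1,0,30],"spin": 0},
    {"dp": [0,0,25],"spin": 0},
    {"dp": [0,0,15],"spin": 0},
    {"dp": [0,0,8.5],"spin": 0},
    {"dp": [0,0,0],"spin": 0}
  ]
}}

```text
clock: 17.9
position: [0.4848, -0.0859, 0.1825]
ee_rot: [0.421, 0.907, -0.0, -0.001]
ft_force: [0.7, -0.3, -0.4]
grip_width: 0.702
grasp_force: 0.0
```

{"method": "arm_command", "body": {
  "plan": [
    {"dp": [0,0,0],"spin": 0},
    {"dp": [0,0,0],"spin": 0},
    {"dp": [0,0,0],"spin": 0},
    {"dp": [0,0,0],"spin": 0},
    {"dp": [0,0,0],"spin": 0}
  ],
  "grip": 1
}}

```text
clock: 18.4
position: [0.4854, -0.0869, 0.1843]
ee_rot: [0.422, 0.907, 0.001, 0.001]
ft_force: [-1.4, 0.3, 6.0]
grip_width: 0.404
grasp_force: 49.5
```

{"method": "arm_command", "body": {
  "plan": [
    {"dp": [0,0,-10],"spin": 0},
    {"dp": [0,0,-30],"spin": 0},
    {"dp": [0,0,-40],"spin": 0},
    {"dp": [0,0,0],"spin": 0}
  ]
}}

```text
clock: 18.8
position: [0.4865, -0.0878, 0.2683]
ee_rot: [0.423, 0.906, 0.002, 0.003]
ft_force: [1.3, -0.1, -1.5]
grip_width: 0.404
grasp_force: 50.0
```

{"method": "arm_command", "body": {
  "plan": [
    {"dp": [33.5,26.4,0],"spin": 0},
    {"dp": [33.5,26.4,0],"spin": 0},
    {"dp": [33.5,26.4,0],"spin": 0},
    {"dp": [33.5,26.4,0],"spin": 0},
    {"dp": [33.5,26.4,0],"spin": 0}
  ]
}}

```text
clock: 19.3
position: [0.4778, 0.1278, 0.2639]
ee_rot: [0.422, 0.906, 0.001, 0.0]
ft_force: [0.7, -1.0, -0.2]
grip_width: 0.405
grasp_force: 50.0
```

{"method": "arm_command", "body": {
  "plan": [
    {"dp": [33.5,26.4,0],"spin": 0},
    {"dp": [33.5,26.4,0],"spin": 0},
    {"dp": [33.5,26.4,0],"spin": 0},
    {"dp": [33.5,26.4,0],"spin": 0},
    {"dp": [33.5,26.4,0],"spin": 0}
  ]
}}

```text
clock: 19.8
position: [0.4711, 0.341, 0.2638]
ee_rot: [0.422, 0.906, 0.0, 0.0]
ft_force: [1.3, -0.6, 0.3]
grip_width: 0.403
grasp_force: 50.0
```

{"method": "arm_command", "body": {
  "plan": [
    {"dp": [0,0,0],"spin": 0},
    {"dp": [0,0,0],"spin": 0}
  ]
}}

```text
clock: 20.0
position: [0.471, 0.3401, 0.2633]
ee_rot: [0.421, 0.907, -0.0, 0.0]
ft_force: [-0.2, -0.5, -0.3]
grip_width: 0.403
grasp_force: 50.1
```

```bash
python3 - <<'E'
from h import *
rel([0.4715,.3379,.186])
c,im=shot("wrist","w9.png"); tins(c,im,r=(15,55))
E
```

```text
tcp [0.471  0.3401 0.2633] yang 40.2 dp [-2.  -1.  77.3]
circ 260 282 35.0 [0.4995 0.3066 0.034 ] chest [  1. -18.]
circ 244 346 22.1 [0.5255 0.2589 0.034 ] chest [-10. -71.]
circ 260 282 43.7 [0.4995 0.3066 0.034 ] chest [  1. -18.]
```

View pics/w9.png

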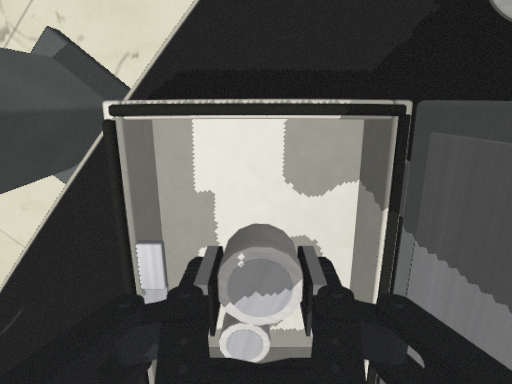

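{"method": "arm_command", "body": {
  "plan": [
    {"dp": [0,0,30],"spin": 0},
    {"dp": [0,0,25],"spin": 0},
    {"dp": [0,0,14],"spin": 0},
    {"dp": [0,0,8],"spin": 0},
    {"dp": [0,0,0],"spin": 0}
  ]
}}

```text
clock: 20.55
position: [0.4719, 0.3386, 0.1864]
ee_rot: [0.423, 0.906, 0.0, 0.0]
ft_force: [-0.6, -0.6, -0.8]
grip_width: 0.405
grasp_force: 52.2
```

{"method": "arm_command", "body": {
  "plan": [
    {"dp": [0,0,0],"spin": 0},
    {"dp": [0,0,0],"spin": 0},
    {"dp": [0,0,0],"spin": 0},
    {"dp": [0,0,0],"spin": 0}
  ],
  "grip": -0.35
}}

```text
clock: 20.95
position: [0.4714, 0.3394, 0.1866]
ee_rot: [0.422, 0.907, 0.0, 0.0]
ft_force: [-0.1, -0.2, 0.1]
grip_width: 0.675
grasp_force: 0.0
```

{"method": "arm_command", "body": {
  "plan": [
    {"dp": [0,0,-30],"spin": 0},
    {"dp": [0,0,-45],"spin": 0},
    {"dp": [0,0,0],"spin": 0}
  ]
}}

```text
clock: 21.25
position: [0.4732, 0.3401, 0.2669]
ee_rot: [0.422, 0.906, 0.004, 0.002]
ft_force: [0.8, 0.9, -0.6]
grip_width: 0.676
grasp_force: 0.0
```

```bash
python3 - <<'E'
from h import *
c,im=shot("wrist","w10.png"); tins(c,im,z=.036,r=(15,45))
E
```

```text
circ 273 286 22.7 [0.5129 0.3105 0.036 ] chest [ 14. -24.]
circ 254 220 29.7 [0.4722 0.3388 0.036 ] chest [ 1. 24.]
circ 238 336 21.7 [0.5204 0.2637 0.036 ] chest [-10. -64.]
circ 254 220 20.6 [0.4722 0.3388 0.036 ] chest [ 1. 24.]
```

{"method": "arm_command", "body": {
  "plan": [
    {"dp": [-32.6,-33.2,0],"spin": 0},
    {"dp": [-32.6,-33.2,0],"spin": 0},
    {"dp": [-32.6,-33.2,0],"spin": 0},
    {"dp": [-32.6,-33.2,0],"spin": 0},
    {"dp": [-32.6,-33.2,0],"spin": 0}
  ]
}}

```text
clock: 21.8
position: [0.4484, 0.1059, 0.2605]
ee_rot: [0.422, 0.907, -0.0, -0.0]
ft_force: [0.8, -0.0, 0.7]
grip_width: 0.677
grasp_force: 0.0
```

{"method": "arm_command", "body": {
  "plan": [
    {"dp": [-32.6,-33.2,0],"spin": 0},
    {"dp": [-32.6,-33.2,0],"spin": 0},
    {"dp": [-32.6,-33.2,0],"spin": 0},
    {"dp": [-32.6,-33.2,0],"spin": 0},
    {"dp": [0,0,0],"spin": 0}
  ]
}}

```text
clock: 22.3
position: [0.43, -0.0829, 0.2608]
ee_rot: [0.426, 0.905, -0.0, -0.0]
ft_force: [0.2, 1.4, -0.3]
grip_width: 0.675
grasp_force: 0.0
```

{"method": "arm_command", "body": {
  "plan": [
    {"dp": [0,0,0],"spin": 0},
    {"dp": [0,0,0],"spin": 0}
  ]
}}

```text
clock: 22.5
position: [0.4314, -0.0767, 0.2608]
ee_rot: [0.422, 0.907, -0.0, -0.0]
ft_force: [0.0, 0.3, 0.7]
grip_width: 0.677
grasp_force: 0.0
```

```bash
python3 - <<'E'
from h import *
rel([0.4308,-.077,.183])
c,im=shot("wrist","w11.png"); tins(c,im,r=(15,45))
E
```

```text
tcp [ 0.4314 -0.0767  0.2608] yang 40.1 dp [ 0.1 -0.6 77.8]
circ 258 222 25.3 [ 0.4307 -0.0771  0.034 ] chest [-299. -267.]
```

{"method": "arm_command", "body": {
  "plan": [
    {"dp": [0,0,30],"spin": 0},
    {"dp": [0,0,25],"spin": 0},
    {"dp": [0,0,14],"spin": 0},
    {"dp": [0,0,8.5],"spin": 0},
    {"dp": [0,0,0],"spin": 0}
  ]
}}

```text
clock: 23.05
position: [0.4312, -0.0768, 0.1829]
ee_rot: [0.422, 0.907, -0.001, -0.001]
ft_force: [0.6, 0.1, -1.0]
grip_width: 0.68
grasp_force: 0.0
```

{"method": "arm_command", "body": {
  "plan": [
    {"dp": [0,0,0],"spin": 0},
    {"dp": [0,0,0],"spin": 0},
    {"dp": [0,0,0],"spin": 0},
    {"dp": [0,0,0],"spin": 0},
    {"dp": [0,0,0],"spin": 0}
  ],
  "grip": 1
}}

```text
clock: 23.55
position: [0.4319, -0.0775, 0.1846]
ee_rot: [0.422, 0.907, 0.001, 0.0]
ft_force: [-2.1, 0.2, 7.1]
grip_width: 0.404
grasp_force: 49.5
```

{"method": "arm_command", "body": {
  "plan": [
    {"dp": [0,0,-10],"spin": 0},
    {"dp": [0,0,-30],"spin": 0},
    {"dp": [0,0,-40],"spin": 0},
    {"dp": [0,0,0],"spin": 0}
  ]
}}

```text
clock: 23.95
position: [0.4331, -0.0783, 0.2686]
ee_rot: [0.423, 0.906, 0.003, 0.003]
ft_force: [1.5, -1.0, -1.1]
grip_width: 0.406
grasp_force: 50.0
```

{"method": "arm_command", "body": {
  "plan": [
    {"dp": [33.6,29.3,0],"spin": 0},
    {"dp": [33.6,29.3,0],"spin": 0},
    {"dp": [33.6,29.3,0],"spin": 0},
    {"dp": [33.6,29.3,0],"spin": 0},
    {"dp": [33.6,29.3,0],"spin": 0}
  ]
}}

```text
clock: 24.45
position: [0.4351, 0.147, 0.2643]
ee_rot: [0.422, 0.906, 0.001, 0.0]
ft_force: [1.2, -0.2, -0.4]
grip_width: 0.405
grasp_force: 50.0
```

{"method": "arm_command", "body": {
  "plan": [
    {"dp": [33.6,29.3,0],"spin": 0},
    {"dp": [33.6,29.3,0],"spin": 0},
    {"dp": [33.6,29.3,0],"spin": 0},
    {"dp": [33.6,29.3,0],"spin": 0},
    {"dp": [33.6,29.3,0],"spin": 0}
  ]
}}

```text
clock: 24.95
position: [0.4392, 0.3699, 0.2641]
ee_rot: [0.422, 0.906, 0.0, 0.0]
ft_force: [1.3, 0.2, -1.0]
grip_width: 0.404
grasp_force: 50.0
```

{"method": "arm_command", "body": {
  "plan": [
    {"dp": [0,0,0],"spin": 0},
    {"dp": [0,0,0],"spin": 0}
  ]
}}

```text
clock: 25.15
position: [0.4391, 0.3689, 0.2636]
ee_rot: [0.421, 0.907, -0.0, 0.0]
ft_force: [0.5, -1.1, -0.5]
grip_width: 0.401
grasp_force: 50.1
```

```bash
python3 - <<'E'
from h import *
rel([0.4394,.3683,.186])
c,im=shot("wrist","w12.png"); tins(c,im,z=.036,r=(15,55))
E
```

```text
tcp [0.4391 0.3689 0.2636] yang 40.2 dp [-0.6 -0.2 77.6]
circ 260 288 48.2 [0.47   0.3325 0.036 ] chest [-5. 21.]
circ 290 340 21.9 [0.514  0.3135 0.036 ] chest [ 17. -22.]
circ 260 288 31.8 [0.47   0.3325 0.036 ] chest [-5. 21.]
```

{"method": "arm_command", "body": {
  "plan": [
    {"dp": [0,0,30],"spin": 0},
    {"dp": [0,0,25],"spin": 0},
    {"dp": [0,0,14],"spin": 0},
    {"dp": [0,0,8],"spin": 0},
    {"dp": [0,0,0],"spin": 0}
  ]
}}

```text
clock: 25.7
position: [0.44, 0.3675, 0.1868]
ee_rot: [0.423, 0.906, -0.0, 0.0]
ft_force: [0.5, -0.0, -1.6]
grip_width: 0.399
grasp_force: 52.4
```

{"method": "arm_command", "body": {
  "plan": [
    {"dp": [0,0,0],"spin": 0},
    {"dp": [0,0,0],"spin": 0},
    {"dp": [0,0,0],"spin": 0},
    {"dp": [0,0,0],"spin": 0}
  ],
  "grip": -0.35
}}

```text
clock: 26.1
position: [0.4396, 0.3682, 0.1871]
ee_rot: [0.422, 0.906, 0.0, 0.0]
ft_force: [0.0, 0.0, 0.9]
grip_width: 0.672
grasp_force: 0.0
```

{"method": "arm_command", "body": {
  "plan": [
    {"dp": [0,0,-30],"spin": 0},
    {"dp": [0,0,-45],"spin": 0},
    {"dp": [0,0,-45],"spin": 0},
    {"dp": [0,0,-45],"spin": 0},
    {"dp": [0,0,0],"spin": 0}
  ]
}}

```text
clock: 26.6
position: [0.4409, 0.3687, 0.3584]
ee_rot: [0.422, 0.906, 0.005, 0.001]
ft_force: [0.4, 0.3, 0.1]
grip_width: 0.676
grasp_force: 0.0
```

```bash
python3 - <<'E'
from h import *
c,im=shot("wrist","w13.png"); tins(c,im,z=.036,r=(10,45))
find("wrist",["hatch_edge","latch_grip"],2)
c,im2=shot("scene","s13.png"); find("scene",["hatch_edge","latch_grip"],2)
c,im3=shot("top","t13.png"); find("top",["hatch_edge","latch_grip"],2)
cv2.imwrite("pics/v13.png",np.hstack([cv2.resize(im2[70:230,120:280],(480,480)),im[:384,::][0:384,100:420].repeat(1,0) if 0 else cv2.resize(im,(320,240)).copy() if 0 else cv2.copyMakeBorder(cv2.resize(im,(320,240)),0,240,0,0,0)]))
o=st();print(np.round(o["joint_pos"],2),o["position"])
E
```

```text
circ 453 56 39.7 [0.4952 0.5611 0.036 ] chest [162. 179.]
circ 255 186 18.7 [0.4404 0.3682 0.036 ] chest [-4. 67.]
circ 261 231 16.7 [0.4726 0.3384 0.036 ] chest [ 1. 24.]
circ 250 315 14.6 [0.5238 0.2608 0.036 ] chest [-10. -69.]
circ 276 274 15.4 [0.5134 0.3128 0.036 ] chest [ 16. -22.]
circ 453 56 31.0 [0.4952 0.5611 0.036 ] chest [162. 179.]
circ 92 186 12.2 [0.3261 0.2728 0.036 ] chest [-153.   68.]
wrist hatch_edge 0.3 [0.5235 0.1648 0.0251]
wrist latch_grip 0.59 [0.5181 0.4311 0.1604]
wrist latch_grip 0.24 [0.5083 0.3862 0.0597]
scene hatch_edge 0.7 [0.5629 0.3705 0.1531]
scene latch_grip 0.6 [0.5175 0.2548 0.0392]
scene latch_grip 0.49 [0.437  0.3596 0.0322]
top hatch_edge 0.83 [0.5703 0.3795 0.1724]
top latch_grip 0.83 [0.5823 0.3962 0.1871]
[-1.15  0.26  0.44  1.7  -0.12  1.21  0.02] [0.43940317 0.36809027 0.35080508]
```

View pics/v13.png

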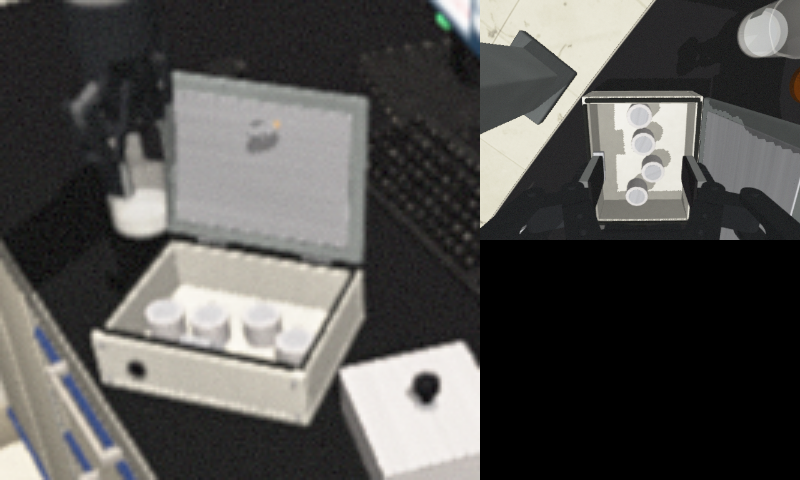

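All four tins stand upright in a zigzag row in the chest, and the hatch is open. Next is the hatch angle, from the top view.

```bash
cat >> h.py <<'E'
def ch(x,y,z): a,b=np.cos(.7),np.sin(.7); return np.array([.487+a*x-b*y,.3195+b*x+a*y,z])
E
python3 - <<'E'
from h import *
c=cam("top")
for q in (1.65,1.7,1.75,1.8,1.85,1.9): print(q,[proj(c,ch(.08-.16*np.cos(q),y,.066+.16*np.sin(q))).round(1) for y in(.102,-.102)])
im=cv2.imread("pics/t13.png"); cv2.imwrite("pics/crop3.png",cv2.resize(im[120:285,75:240],None,fx=3.5,fy=3.5,interpolation=2))
q=1.78
for L in (.135,):
  for q in np.arange(1.8,-.01,-.15): print(round(q,2),"TCP chest x,z",(80-1000*L*np.cos(q)+4*np.sin(q)+15).round(),(66+1000*L*np.sin(q)+4*np.cos(q)+173).round())
E
```

```text
1.65 [array([ 83.4, 219.6]), array([168.7, 149.8])]
1.7 [array([ 81. , 216.2]), array([166.1, 146.5])]
1.75 [array([ 78.8, 212.9]), array([163.6, 143.3])]
1.8 [array([ 76.6, 209.6]), array([161.2, 140.2])]
1.85 [array([ 74.6, 206.3]), array([158.9, 137.2])]
1.9 [array([ 72.8, 203.1]), array([156.7, 134.2])]
1.8 TCP chest x,z 130.0 370.0
1.65 TCP chest x,z 110.0 373.0
1.5 TCP chest x,z 89.0 374.0
1.35 TCP chest x,z 69.0 372.0
1.2 TCP chest x,z 50.0 366.0
1.05 TCP chest x,z 31.0 358.0
0.9 TCP chest x,z 14.0 347.0
0.75 TCP chest x,z -1.0 334.0
0.6 TCP chest x,z -14.0 319.0
0.45 TCP chest x,z -25.0 301.0
0.3 TCP chest x,z -33.0 283.0
0.15 TCP chest x,z -38.0 263.0
0.0 TCP chest x,z -40.0 243.0
```

View pics/crop3.png

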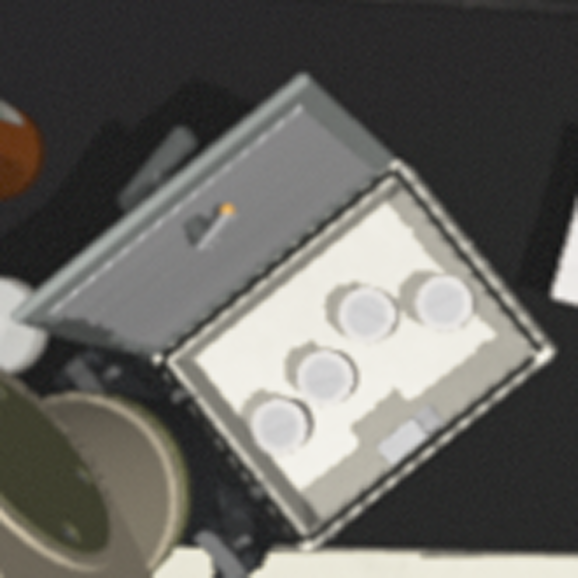

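Hatch at about 1.76 rad. With the fingers shut, I'll go over the edge and behind the hatch on the -y side.

{"method": "arm_command", "body": {
  "plan": [
    {"dp": [0,0,-45],"spin": 0},
    {"dp": [0,0,-45],"spin": 0},
    {"dp": [0,0,0],"spin": 0}
  ],
  "grip": 1
}}

```text
clock: 27.35
position: [0.4405, 0.3683, 0.4475]
ee_rot: [0.422, 0.906, 0.004, 0.001]
ft_force: [-0.1, -0.9, -0.2]
grip_width: 0.17
grasp_force: 0.0
```

{"method": "arm_command", "body": {
  "plan": [
    {"dp": [-25.8,31.8,0],"spin": 0},
    {"dp": [-25.8,31.8,0],"spin": 0},
    {"dp": [-25.8,31.8,0],"spin": 0},
    {"dp": [-25.8,31.8,0],"spin": 0},
    {"dp": [-25.8,31.8,0],"spin": 0}
  ]
}}

```text
clock: 27.85
position: [0.6457, 0.3719, 0.4407]
ee_rot: [0.422, 0.907, -0.0, -0.0]
ft_force: [0.9, 0.0, 0.5]
grip_width: -0.004
grasp_force: 0.0
```

{"method": "arm_command", "body": {
  "plan": [
    {"dp": [0,0,0],"spin": 0},
    {"dp": [0,0,0],"spin": 0}
  ]
}}

```text
clock: 28.05
position: [0.6451, 0.3714, 0.4396]
ee_rot: [0.423, 0.906, -0.001, -0.0]
ft_force: [-0.0, 0.9, -0.2]
grip_width: -0.0
grasp_force: 0.0
```

```bash
python3 - <<'E'
from h import *
rel(ch(.155,-.062,.370)); print(1000*loc(tool()[1]))
E
```

```text
tcp [0.6451 0.3714 0.4396] yang 40.0 dp [ 0.2  0.9 69.6]
[154.3048525  -62.16635148]
```

{"method": "arm_command", "body": {
  "plan": [
    {"dp": [0,0,35],"spin": 0},
    {"dp": [0,0,35],"spin": 0},
    {"dp": [0,0,0],"spin": 0}
  ]
}}

```text
clock: 28.35
position: [0.642, 0.3723, 0.3671]
ee_rot: [0.422, 0.907, -0.003, -0.003]
ft_force: [-1.3, 0.5, -0.7]
grip_width: -0.006
grasp_force: 0.0
```

{"method": "arm_command", "body": {
  "plan": [
    {"dp": [0,-25,0],"spin": 0},
    {"dp": [0,-20,-3],"spin": 0},
    {"dp": [0,-21,-1],"spin": 0},
    {"dp": [0,-20,2],"spin": 0},
    {"dp": [0,-19,6],"spin": 0}
  ]
}}

```text
clock: 28.85
position: [0.563, 0.3043, 0.3712]
ee_rot: [0.422, 0.907, 0.003, 0.001]
ft_force: [1.9, 1.5, 1.7]
grip_width: -0.001
grasp_force: 1.0
```

{"method": "arm_command", "body": {
  "plan": [
    {"dp": [0,-19,8],"spin": 0},
    {"dp": [0,-17,11],"spin": 0},
    {"dp": [0,-15,13],"spin": 0},
    {"dp": [0,-13,15],"spin": 0},
    {"dp": [0,-11,18],"spin": 0}
  ]
}}

```text
clock: 29.35
position: [0.5061, 0.256, 0.3053]
ee_rot: [0.422, 0.907, 0.002, 0.0]
ft_force: [-0.3, -0.3, 1.5]
grip_width: -0.001
grasp_force: 0.5
```

{"method": "arm_command", "body": {
  "plan": [
    {"dp": [0,-8,18],"spin": 0},
    {"dp": [0,-5,20],"spin": 0},
    {"dp": [0,0,10],"spin": 0},
    {"dp": [0,0,0],"spin": 0}
  ]
}}

```text
clock: 29.75
position: [0.4962, 0.248, 0.2551]
ee_rot: [0.422, 0.907, 0.0, -0.0]
ft_force: [-0.6, -0.4, 0.4]
grip_width: 0.001
grasp_force: 0.0
```

```bash
python3 - <<'E'
from h import *
R,t=tool(); print(t,1000*loc(t),st()["ft_force"])
c,im=shot("scene","s14.png"); cv2.imwrite("pics/s14c.png",cv2.resize(im[70:230,120:280],(480,480)))
E
```

```text
[0.49624305 0.24797513 0.25513491] [-39.00811389 -60.6597732 ] [-0.55546598 -0.40504384  0.43790127]
```

View pics/s14c.png

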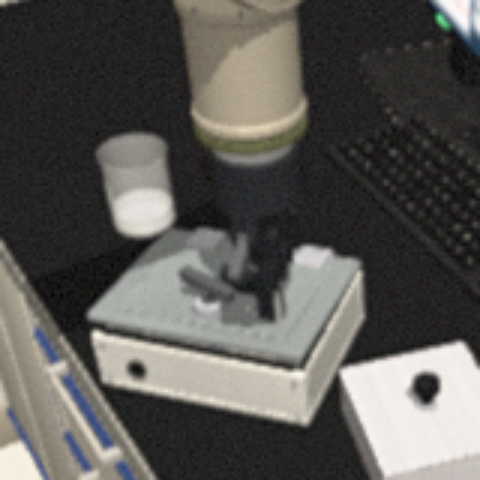

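The hatch is almost shut. I'll press it gently onto the seal.

{"method": "arm_command", "body": {
  "plan": [
    {"dp": [0,0,5],"spin": 0},
    {"dp": [0,0,4],"spin": 0},
    {"dp": [0,0,2],"spin": 0},
    {"dp": [0,0,0],"spin": 0}
  ]
}}

```text
clock: 30.2
position: [0.4969, 0.2479, 0.2443]
ee_rot: [0.422, 0.907, 0.001, 0.0]
ft_force: [-0.3, 1.3, 5.7]
grip_width: -0.0
grasp_force: 2.5
```

{"method": "arm_command", "body": {
  "plan": [
    {"dp": [0,0,-45],"spin": 0},
    {"dp": [0,0,-45],"spin": 0},
    {"dp": [30,-2,0],"spin": 0},
    {"dp": [31,-1,0],"spin": 0},
    {"dp": [0,0,0],"spin": 0}
  ]
}}

```text
clock: 30.7
position: [0.4523, 0.2959, 0.3339]
ee_rot: [0.42, 0.908, 0.001, -0.001]
ft_force: [-0.9, 0.5, -0.2]
grip_width: 0.0
grasp_force: 0.0
```

{"method": "arm_command", "body": {
  "plan": [
    {"dp": [0,0,0],"spin": 0},
    {"dp": [0,0,0],"spin": 0}
  ],
  "grip": -0.4
}}

```text
clock: 30.9
position: [0.4555, 0.2916, 0.3337]
ee_rot: [0.423, 0.906, -0.0, 0.0]
ft_force: [0.2, -0.3, 0.1]
grip_width: 0.328
grasp_force: 0.0
```

```bash
python3 - <<'E'
from h import *
R,t=tool(); print(t,1000*loc(t),np.round(st()["joint_pos"],2))
c,im=shot("wrist","w15.png"); print("pred",proj(c,ch(-.042,0,.108)).round()); find("wrist",["latch_grip"],2)
for y in (-.031,.031): print(proj(c,ch(-.042,y,.108)).round())
E
```

```text
[0.45550541 0.29155683 0.33366731] [-42.08987371  -1.08274719] [-1.09  0.21  0.49  1.8  -0.11  1.16  0.14]
pred [259. 221.]
wrist latch_grip 0.68 [0.4555 0.2937 0.1088]
[260. 266.]
[259. 172.]
```

View pics/w15.png

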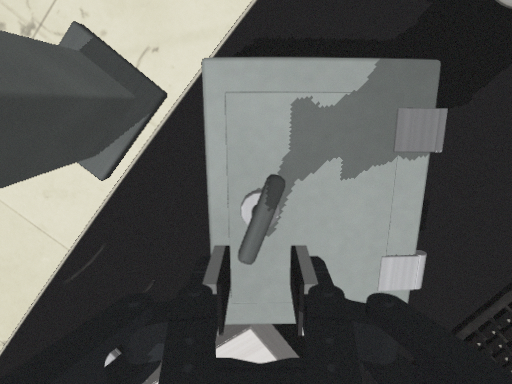

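{"method": "arm_command", "body": {
  "plan": [
    {"dp": [1,0.5,0],"spin": 0.115},
    {"dp": [0,0,15],"spin": 0.115},
    {"dp": [0,0,30],"spin": 0.115},
    {"dp": [0,0,33],"spin": 0},
    {"dp": [0,0,0],"spin": 0}
  ],
  "newtons": 40
}}

```text
clock: 31.5
position: [0.4537, 0.2921, 0.2521]
ee_rot: [0.572, 0.82, -0.003, -0.0]
ft_force: [-0.4, 0.3, -0.1]
grip_width: 0.698
grasp_force: 0.0
```

{"method": "arm_command", "body": {
  "plan": [
    {"dp": [0,0,0],"spin": 0},
    {"dp": [0,0,0],"spin": 0},
    {"dp": [0,0,0],"spin": 0},
    {"dp": [0,0,0],"spin": 0},
    {"dp": [0,0,0],"spin": 0}
  ],
  "grip": 1
}}

```text
clock: 32.0
position: [0.455, 0.2935, 0.2568]
ee_rot: [0.572, 0.821, 0.001, -0.0]
ft_force: [-1.5, -1.5, 5.9]
grip_width: 0.133
grasp_force: 43.6
```

{"method": "arm_command", "body": {
  "plan": [
    {"dp": [0,0,0],"spin": 0},
    {"dp": [0,0,0],"spin": 0.1},
    {"dp": [0,0,0],"spin": 0.1},
    {"dp": [0,0,0],"spin": 0.1},
    {"dp": [0,0,0],"spin": 0}
  ]
}}

```text
clock: 32.5
position: [0.4554, 0.2936, 0.2568]
ee_rot: [0.688, 0.725, 0.001, 0.0]
ft_force: [2.0, 0.3, 6.6]
grip_width: 0.13
grasp_force: 43.4
```

{"method": "arm_command", "body": {
  "plan": [
    {"dp": [0,0,0],"spin": 0.11},
    {"dp": [0,0,0],"spin": 0.11},
    {"dp": [0,0,0],"spin": 0.11},
    {"dp": [0,0,0],"spin": 0.11},
    {"dp": [0,0,0],"spin": 0}
  ]
}}

```text
clock: 33.0
position: [0.456, 0.2933, 0.2568]
ee_rot: [0.83, 0.558, 0.002, 0.001]
ft_force: [6.8, -0.4, 2.7]
grip_width: 0.13
grasp_force: 42.9
```

{"method": "arm_command", "body": {
  "plan": [
    {"dp": [0,0,0],"spin": 0.11},
    {"dp": [0,0,0],"spin": 0.11},
    {"dp": [0,0,0],"spin": 0.11},
    {"dp": [0,0,0],"spin": 0.11},
    {"dp": [0,0,0],"spin": 0.06}
  ]
}}

```text
clock: 33.5
position: [0.4563, 0.2927, 0.2562]
ee_rot: [0.942, 0.335, 0.002, 0.001]
ft_force: [12.4, 0.1, -6.5]
grip_width: 0.13
grasp_force: 41.9
```

```bash
python3 - <<'E'
from h import *
R,t=tool(); o=st(); print(t,np.degrees(np.arctan2(R[1,1],R[0,1])),o["torque"],o["ft_force"],np.round(o["joint_pos"],2))
E
```

```text
[0.45633298 0.29272747 0.25615015] -50.867165302598835 [-0.23834225 -2.57426238  0.50711696] [12.40268218  0.09707291 -6.49414976] [-1.28  0.35  0.74  1.88 -0.27  1.01 -1.32]
```

{"method": "arm_command", "body": {
  "plan": [
    {"dp": [0,0,0],"spin": 0},
    {"dp": [0,0,0],"spin": 0},
    {"dp": [0,0,0],"spin": 0},
    {"dp": [0,0,0],"spin": 0}
  ],
  "grip": -0.4
}}

```text
clock: 33.9
position: [0.4545, 0.2935, 0.2557]
ee_rot: [0.942, 0.336, -0.0, -0.0]
ft_force: [0.8, 0.3, 0.1]
grip_width: 0.697
grasp_force: 0.0
```

{"method": "arm_command", "body": {
  "plan": [
    {"dp": [0,0,-30],"spin": 0},
    {"dp": [0,0,-45],"spin": 0},
    {"dp": [0,0,-20],"spin": 0},
    {"dp": [0,0,0],"spin": 0},
    {"dp": [0,0,0],"spin": 0}
  ]
}}

```text
clock: 34.4
position: [0.4545, 0.2935, 0.3506]
ee_rot: [0.942, 0.336, 0.0, -0.0]
ft_force: [0.2, -0.6, -0.7]
grip_width: 0.7
grasp_force: 0.0
```

```bash
python3 - <<'E'
from h import *
c,im=shot("wrist","w16.png"); print(proj(c,ch(-.042,0,.105)).round(), proj(c,ch(-.012,0,.105)).round())
c2,im2=shot("top","t16.png"); find("top",["cover_knob","dropper_bottle","timer"],1); print("pred knob",proj(c2,[.566,.112,.076]))
g=cv2.cvtColor(im2,cv2.COLOR_BGR2GRAY); k=(g[165:225,230:290]<70).astype(np.uint8); print(cv2.connectedComponentsWithStats(k)[2:])
cv2.imwrite("pics/v16.png",np.hstack([cv2.resize(im,(400,300)),cv2.resize(im2[120:285,200:400],(364,300))]))
E
```

```text
[261. 215.] [260. 171.]
top cover_knob 0.9 [0.5649 0.1121 0.0507]
top dropper_bottle 0.51 [0.6598 0.0943 0.0592]
top timer 0.62 [ 0.6934 -0.019   0.0139]
pred knob [268.34703576 187.36283289]
(array([[   0,    0,   60,   60, 2623],
       [   0,    0,   60,   60,  922],
       [  56,    0,    4,    1,    4],
       [  34,   19,    8,    8,   51]], dtype=int32), array([[33.80060999, 25.75257339],
       [16.69088937, 40.69197397],
       [57.5       ,  0.        ],
       [37.68627451, 22.21568627]]))
```

View pics/v16.png

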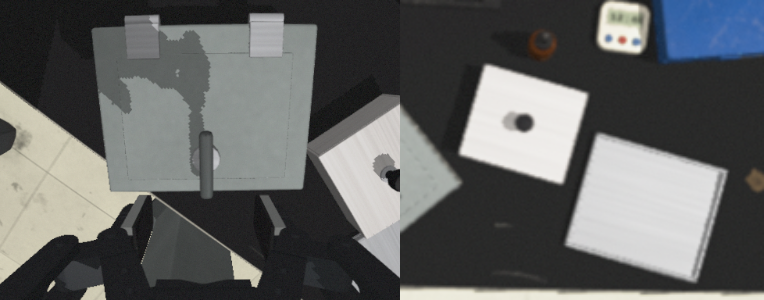

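Handle lies along the chest's x axis (fully home), and the hatch is flat. The cover hasn't moved: its knob is at top pixel (267.7,187.2), as predicted. The tray is empty, so I'll go back for the cover.

{"method": "arm_command", "body": {
  "plan": [
    {"dp": [-5.6,42.2,0],"spin": 0},
    {"dp": [-5.6,42.2,0],"spin": 0},
    {"dp": [-5.6,42.2,0],"spin": 0},
    {"dp": [-5.6,42.2,0],"spin": 0},
    {"dp": [-5.6,42.2,0],"spin": 0}
  ]
}}

```text
clock: 35.15
position: [0.567, 0.1108, 0.3502]
ee_rot: [0.942, 0.336, -0.0, -0.0]
ft_force: [-0.1, 0.4, 0.6]
grip_width: 0.704
grasp_force: 0.0
```

{"method": "arm_command", "body": {
  "plan": [
    {"dp": [0,0,25],"spin": 0},
    {"dp": [0,0,25],"spin": 0},
    {"dp": [0,0,0],"spin": 0},
    {"dp": [0,0,0],"spin": 0}
  ]
}}

```text
clock: 35.55
position: [0.5664, 0.1123, 0.3007]
ee_rot: [0.942, 0.336, -0.001, 0.0]
ft_force: [0.2, -0.1, 0.5]
grip_width: 0.7
grasp_force: 0.0
```

```bash
python3 - <<'E'
from h import *
rel([.566,.112,.2285]); c,im=shot("wrist","w17.png"); print("pred",proj(c,[.566,.112,.076]))
g=cv2.cvtColor(im,cv2.COLOR_BGR2GRAY); k=(g[170:275,205:310]<45).astype(np.uint8); n,l,s,ce=cv2.connectedComponentsWithStats(k)
for i in range(1,n):
    if s[i,4]>200: print(s[i],ce[i]+[205,170],onz(c,ce[i]+[205,170],.078))
E
```

```text
tcp [0.5664 0.1123 0.3007] yang -50.8 dp [-0.4 -0.  72.2]
pred [258.72830049 225.35225882]
[ 12  57  35  37 495] [229.91515152 241.68080808] [0.5467597  0.11952491 0.078     ]
```

```bash
python3 - <<'E'
from h import *
c=cam("wrist"); im=cv2.imread("pics/w17.png"); find("wrist",["cover_knob"],2)
g=cv2.cvtColor(im,cv2.COLOR_BGR2GRAY)
tins(c,im,z=.076,r=(10,40))
print(g[190:275:6,200:320:6])
E
```

```text
wrist cover_knob 0.79 [0.5547 0.1212 0.0503]
circ 393 117 23.5 [0.6665 0.0942 0.076 ] chest [  -8. -288.]
circ 236 244 18.6 [0.547  0.1153 0.076 ] chest [ -86. -195.]
circ 460 176 23.1 [0.6691 0.0371 0.076 ] chest [ -43. -333.]
[[225 222 229 226 228 227 228 231 228 231 231 235 234 233 232 233 231 229
   85  38]
 [229 226 226 230 228 231 228 227 234 228 233 230 236 234 234 233 233 231
  231  39]
 [229 230 219 150 200 230 231 231 229 234 229 235 232 237 234 236 233 234
  233 172]
 [232 229 150 148 150 156 167 232 232 230 231 231 236 235 236 234 236 232
  234 233]
 [227 233 151 149 146 155 150 199 231 232 232 231 234 234 236 237 235 236
  234 235]
 [227 229 157 153 150 143 117 147 232 232 232 237 230 235 234 238 237 238
  235 234]
 [230 228 169 155 135 101  94 129 200 234 233 231 235 231 237 235 238 235
  238 235]
 [227 230 229 156  29  22  27  16 114 233 234 234 233 234 235 238 238 238
  236 238]
 [230 228 229  27  38  42  53  51  29 234 233 234 235 236 233 236 236 239
  239 238]
 [230 231 229  38  41  51  48  59  56 234 233 233 233 235 238 234 237 237
  239 238]
 [229 229 229  41  40  46  49  62  58 229 234 233 233 235 234 237 233 239
  238 241]
 [229 229 230 193  40  46  49  57  78 230 230 233 235 235 235 234 236 235
  238 240]
 [223 230 229 230 209  39  46 134 233 235 228 232 235 234 234 235 235 234
  237 237]
 [223 225 230 229 230 228 230 230 232 232 233 230 234 234 233 234 234 238
  234 238]
 [225 223 225 230 228 230 228 230 229 233 231 232 229 234 232 233 234 234
  237 234]]
```

The cover was nudged about 2 cm. I'll re-measure its pose.

```bash
python3 - <<'E'
from h import *
c,im=shot("wrist","w18.png"); g=cv2.cvtColor(im,cv2.COLOR_BGR2GRAY)
for u,v,r in cv2.HoughCircles(cv2.medianBlur(g,3),cv2.HOUGH_GRADIENT_ALT,1.5,25,param1=150,param2=0.7,minRadius=12,maxRadius=30)[0]: print(u,v,r,onz(c,(u,v),.078))
m=cv2.morphologyEx((g>195).astype(np.uint8),cv2.MORPH_OPEN,np.ones((7,7)))
n,l,s,ce=cv2.connectedComponentsWithStats(m); i=l[200,270]; print(s[i])
ct=max(cv2.findContours((l==i).astype(np.uint8),0,1)[0],key=cv2.contourArea)
w=np.array([onz(c,p[0],.048)[:2]*1000 for p in ct],np.float32); hull=cv2.convexHull(w); print(cv2.minAreaRect(hull)); print(cv2.approxPolyDP(hull,8,True)[:,0].round())
cv2.imwrite("pics/w18b.png",im)
E
```

```text
393.0 117.0 22.915926 [0.6664202  0.09490795 0.078     ]
232.5 246.0 17.701006 [0.54591547 0.11665681 0.078     ]
462.0 180.0 21.71266 [0.66778736 0.03536746 0.078     ]
94.5 349.5 18.00095 [0.41808816 0.14362276 0.078     ]
[  120   132   222   199 22249]
((543.3748168945312, 114.30947875976562), (131.0504608154297, 114.96682739257812), 75.00740814208984)
[[597. 162.]
 [504. 189.]
 [472.  70.]
 [557.  43.]
 [582.  47.]
 [606. 126.]]
```

View pics/w18.png

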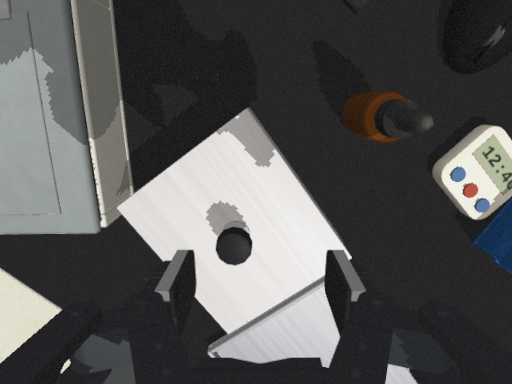

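The cover still stands flat with its yaw unchanged, knob at pixel (233,246), which is (0.546, 0.116). I'll shift there and grip.

{"method": "arm_command", "body": {
  "plan": [
    {"dp": [-13,-15.5,0],"spin": 0},
    {"dp": [0,0,30],"spin": 0},
    {"dp": [0,0,25],"spin": 0},
    {"dp": [0,0,17],"spin": 0},
    {"dp": [0,0,0],"spin": 0}
  ],
  "newtons": 60
}}

```text
clock: 36.2
position: [0.546, 0.1163, 0.2277]
ee_rot: [0.942, 0.336, -0.001, -0.0]
ft_force: [-0.7, -0.2, 0.3]
grip_width: 0.698
grasp_force: 0.0
```

{"method": "arm_command", "body": {
  "plan": [
    {"dp": [0,0,0],"spin": 0},
    {"dp": [0,0,0],"spin": 0},
    {"dp": [0,0,0],"spin": 0},
    {"dp": [0,0,0],"spin": 0},
    {"dp": [0,0,0],"spin": 0}
  ],
  "grip": 1
}}

```text
clock: 36.7
position: [0.5471, 0.1163, 0.2303]
ee_rot: [0.942, 0.336, 0.001, -0.0]
ft_force: [-2.5, 0.6, 7.8]
grip_width: 0.254
grasp_force: 58.3
```

{"method": "arm_command", "body": {
  "plan": [
    {"dp": [0,0,-20],"spin": 0},
    {"dp": [0,0,-30],"spin": 0},
    {"dp": [0,0,-30],"spin": 0},
    {"dp": [0,0,0],"spin": 0},
    {"dp": [0,0,0],"spin": 0}
  ]
}}

```text
clock: 37.2
position: [0.5466, 0.1162, 0.3091]
ee_rot: [0.942, 0.336, 0.001, -0.0]
ft_force: [-0.5, 1.1, -3.3]
grip_width: 0.259
grasp_force: 59.4
```

```bash
python3 - <<'E'
from h import *
rel([.4635,-.049,.31]); c,im=shot("wrist","w19.png"); g=cv2.cvtColor(im,cv2.COLOR_BGR2GRAY)
R,t=tool(); print("grip",st()["grip_width"],st()["ft_force"])
for T in (150,180,195):
  m=cv2.morphologyEx((g>T).astype(np.uint8),cv2.MORPH_OPEN,np.ones((7,7)))
  n,l,s,ce=cv2.connectedComponentsWithStats(m); i=l[200,270]; ct=max(cv2.findContours((l==i).astype(np.uint8),0,1)[0],key=cv2.contourArea)
  w=np.array([onz(c,p[0],t[2]-.2285+.048)[:2]*1000 for p in ct],np.float32); print(s[i],cv2.minAreaRect(cv2.convexHull(w)))
E
```

```text
tcp [0.5466 0.1162 0.3091] yang -50.7 dp [-168.8   75.3   -1.2]
grip 0.25075862655989867 [-0.59570859  0.57418315 -3.85929073]
[   92    84   327   221 33761] ((544.3077392578125, 113.76979064941406), (131.47132873535156, 114.57691955566406), 75.07634735107422)
[     0      0    512    384 168316] ((557.1431884765625, 128.00448608398438), (204.16258239746094, 309.937744140625), 39.344810485839844)
[     0      0    512    384 169097] ((557.1431884765625, 128.00448608398438), (204.16258239746094, 309.937744140625), 39.344810485839844)
```

{"method": "arm_command", "body": {
  "plan": [
    {"dp": [-33.5,15.1,0],"spin": 0},
    {"dp": [-33.5,15.1,0],"spin": 0},
    {"dp": [-33.5,15.1,0],"spin": 0},
    {"dp": [-33.5,15.1,0],"spin": 0},
    {"dp": [-33.5,15.1,0],"spin": 0}
  ]
}}

```text
clock: 37.75
position: [0.4633, -0.0495, 0.3075]
ee_rot: [0.942, 0.336, -0.001, -0.0]
ft_force: [-0.3, -0.6, -1.9]
grip_width: 0.254
grasp_force: 59.3
```

{"method": "arm_command", "body": {
  "plan": [
    {"dp": [0,0,0],"spin": 0},
    {"dp": [0,0,25],"spin": 0},
    {"dp": [0,0,20],"spin": 0},
    {"dp": [0,0,0],"spin": 0},
    {"dp": [0,0,0],"spin": 0}
  ]
}}

```text
clock: 38.25
position: [0.4644, -0.0484, 0.2635]
ee_rot: [0.942, 0.336, -0.001, 0.0]
ft_force: [0.1, 2.0, -3.0]
grip_width: 0.253
grasp_force: 59.4
```

```bash
python3 - <<'E'
from h import *
rel([.464,-.048,.2335]); c=cam("wrist"); viewer
im=cv2.imread("pics/w2.png"); o=st(); print(o["grip_width"],o["ft_force"])
E
```

```text
tcp [ 0.4644 -0.0484  0.2635] yang -50.8 dp [-0.  -0.6 30. ]
0.2528043068550815 [ 0.05543383  1.99424125 -3.03645181]
```

{"method": "arm_command", "body": {
  "plan": [
    {"dp": [0,0,12],"spin": 0},
    {"dp": [0,0,10],"spin": 0},
    {"dp": [0,0,5],"spin": 0},
    {"dp": [0,0,3],"spin": 0},
    {"dp": [0,0,0],"spin": 0}
  ]
}}

```text
clock: 38.75
position: [0.4647, -0.0485, 0.2343]
ee_rot: [0.942, 0.336, -0.0, -0.001]
ft_force: [-5.3, 1.0, 7.6]
grip_width: 0.252
grasp_force: 60.5
```

{"method": "arm_command", "body": {
  "plan": [
    {"dp": [0,0,0],"spin": 0}
  ]
}}

```text
clock: 38.85
position: [0.4647, -0.0485, 0.2343]
ee_rot: [0.942, 0.336, -0.0, -0.0]
ft_force: [-5.9, 0.9, 6.7]
grip_width: 0.256
grasp_force: 60.4
```

{"method": "arm_command", "body": {
  "plan": [
    {"dp": [0,0,0],"spin": 0},
    {"dp": [0,0,0],"spin": 0},
    {"dp": [0,0,0],"spin": 0},
    {"dp": [0,0,0],"spin": 0},
    {"dp": [0,0,0],"spin": 0}
  ],
  "grip": -0.4
}}

```text
clock: 39.35
position: [0.4647, -0.0484, 0.2337]
ee_rot: [0.942, 0.336, 0.0, -0.0]
ft_force: [-0.5, -0.2, -0.7]
grip_width: 0.698
grasp_force: 0.0
```

{"method": "arm_command", "body": {
  "plan": [
    {"dp": [0,0,-25],"spin": 0},
    {"dp": [0,0,-45],"spin": 0},
    {"dp": [0,0,-40],"spin": 0},
    {"dp": [0,0,0],"spin": 0},
    {"dp": [0,0,0],"spin": 0}
  ]
}}

```text
clock: 39.85
position: [0.4648, -0.0483, 0.3442]
ee_rot: [0.942, 0.336, 0.001, -0.001]
ft_force: [-0.1, -0.1, 0.4]
grip_width: 0.702
grasp_force: 0.0
```

{"method": "arm_command", "body": {
  "plan": [
    {"dp": [0,-40,0],"spin": 0},
    {"dp": [0,-40,0],"spin": 0},
    {"dp": [0,-40,0],"spin": 0},
    {"dp": [0,0,0],"spin": 0},
    {"dp": [0,0,0],"spin": 0}
  ]
}}

```text
clock: 40.35
position: [0.3881, 0.0449, 0.3427]
ee_rot: [0.942, 0.337, -0.001, 0.0]
ft_force: [-0.2, 0.4, -0.5]
grip_width: 0.699
grasp_force: 0.0
```

```bash
python3 - <<'E'
from h import *
c,im=shot("wrist","w20.png"); g=cv2.cvtColor(im,cv2.COLOR_BGR2GRAY); R,t=tool(); print(t)
hc=cv2.HoughCircles(cv2.medianBlur(g,3),cv2.HOUGH_GRADIENT_ALT,1.5,25,param1=150,param2=0.7,minRadius=8,maxRadius=30)
if hc is not None:
  for u,v,r in hc[0]: print(u,v,r,onz(c,(u,v),.081))
find("wrist",["cover_knob"],1)
for T in (100,210):
  m=(g>T).astype(np.uint8); p=proj(c,[.44,-.04,.052]).astype(int); print(p)
  m=cv2.morphologyEx(m,cv2.MORPH_OPEN,np.ones((5,5))); n,l,s,ce=cv2.connectedComponentsWithStats(m); i=l[p[1],p[0]]; print(s[i])
  ct=max(cv2.findContours((l==i).astype(np.uint8),0,1)[0],key=cv2.contourArea)
  w=np.array([onz(c,q[0],.052)[:2]*1000 for q in ct],np.float32); print(cv2.minAreaRect(cv2.convexHull(w)))
for n in ("top","scene"):
  shot(n,n+"20.png"); find(n,["cover_knob","dropper_bottle","timer","latch_grip","hatch_edge"],1)
E
```

```text
[0.38865053 0.04425981 0.34292662]
418.5 208.5 15.690252 [ 0.46141508 -0.04720695  0.081     ]
106.5 294.0 16.009457 [0.25293002 0.0929085  0.081     ]
wrist cover_knob 0.89 [ 0.4672 -0.0391  0.0535]
[378 211]
[  272    58   226   235 28108]
((461.0872802734375, -35.69152069091797), (163.20074462890625, 129.70230102539062), 75.11769104003906)
[378 211]
[  308    95   189   196 18806]
((461.40972900390625, -51.7928466796875), (130.54930114746094, 114.7018051147461), 75.03704071044922)
top cover_knob 0.95 [ 0.4604 -0.0456  0.052 ]
top dropper_bottle 0.5 [0.6614 0.0931 0.061 ]
top timer 0.96 [ 0.6939 -0.0184  0.0163]
top latch_grip 0.49 [0.4536 0.2887 0.1053]
top hatch_edge 0.77 [0.4904 0.3133 0.0682]
scene cover_knob 0.74 [ 0.454  -0.07    0.0522]
scene dropper_bottle 0.93 [0.6644 0.0842 0.0501]
scene timer 0.64 [ 0.686  -0.0131  0.0149]
scene hatch_edge 0.61 [0.453  0.3172 0.0718]
```

```bash
python3 -c "
from h import *
print(manip.hand_in())"
```

```text
the job is handed in; nothing more can be done
None
```

I handed the job in, but `hand_in()` returned no verdict: all four tins are upright in the chest, the hatch is shut with the T-handle turned fully home, the cover is flat back on the tray, and the bottle and timer have not moved.

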